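Seat the open cam lock on the instrument cover with the blade key

TASK

One of the two slotted cam locks on the instrument's cover is still open. Take the blade key from its stand, set the blade down in that slot and turn the lock gently clockwise, about a quarter turn, until it comes up against its stop, without pressing hard or forcing it past the stop; then put the key back upright and fully down in its stand. Do not turn the other lock, which is already locked, and leave everything else where it is.

Things in the scene. Friction and masses are not known exactly. Their poses are not given: they have to be found in the camera images.
- key: Blade key, 110 mm tall, about 120 g, loose, upright in the stand. Origin: middle of the blade's lower edge, z up the key. Steel blade 22 mm wide along its x, 3 mm thick along y, 16 mm high; round shank 12 mm thick to z = 50 mm; flange 40 mm across, z = 50 to 54 mm; black square handle 22 x 22 mm, z = 54 to 110 mm, faces square to its x and y.
- stand: Grey plastic key stand, fixed, 70 x 70 mm, 60 mm tall, on an 88 mm foot, with a square hole 29 x 29 mm through its middle. Origin: centre of its underside. The key hangs in it by its flange, which rests on the stand's top; the blade's edge is then 10 mm above the stand's origin. Any yaw of the key fits.
- instrument: Grey bench instrument, fixed, 130 mm along its x, 190 mm along y; top of its aluminium cover 62 mm above the origin (centre of underside). Locks stand on the cover at x = 0, y = +50 and -50 mm; which is the open one changes. A locked slot lies roughly along y; an open one more along x, but up to 0.55 rad off because of how the lock was fitted.
- open_collar: Dark steel tube round the open lock, fixed, outside 44 mm, bore 28 mm, 19 mm tall. Origin: centre of underside, on the lock's axis; axes as the instrument's. In it the steel cam, a disc with a slot 5.4 mm wide, 7 mm deep, right across. Cam height differs: face 3 to 8, slot floor 10 to 15 mm below the collar's top. Slot angle about z: instrument's yaw plus unknown -0.55 to 0.55, minus cam_open.
- locked_collar: The same collar round the cam lock that is already locked; its slot lies roughly along the instrument's y. Not to be turned.
- cam_open (a joint): Turn of the open lock's cam, clockwise from above: 0 open, 1.571 rad at the stop, where it is seated; starts at 0 to 0.2. It turns against a steady friction of about 0.16 N m and stays where it is left; at the stop it goes no further. A blade has about 0.11 rad of play either way in the slot. Blade and cam bear up to 60 N of contact force (twist of about 0.6 N m).
- cam_locked (a joint): The same for the cam of the lock that is already locked; starts at 1.53 to 1.57 rad.
- vial_1: White vial with a black cap, 23 x 52 mm. Bystander, loose; origin at the centre of its underside.
- spatula: Spatula with a wooden grip, 190 mm, lying. Bystander, loose; origin at the centre of its underside.
- tweezers: Steel tweezers, 127 mm, lying. Bystander, loose; origin at the centre of its underside.
- petri_1: Petri dish, 57 x 15 mm. Bystander, loose; origin at the centre of its underside.
- bench_timer: Black bench timer, 50 x 76 x 24 mm. Bystander, loose; origin at the centre of its underside.
- tip_box: White and blue pipette-tip box, 74 x 117 x 62 mm. Bystander, loose; origin at the centre of its underside.

How it is judged:
On the way, in this order (a step that is already met when the one before it is completed fails the run):
1. the key has been lifted clear of its stand (z of key in the frame of stand above 0.065 m), for 0.1 s.
2. the blade is down in the open lock's slot, the lock not yet turned (z of key in the frame of cam_open below 0.005 m and horizontal distance between key and open_collar below 0.006 m and value of joint cam_open below 0.8 rad), for 0.1 s.
3. the open lock has been turned to its stop with the blade down in its slot (value of joint cam_open above 1.52 rad and z of key in the frame of cam_open below 0.005 m and horizontal distance between key and open_collar below 0.006 m), for 0.2 s.
At the end, for the whole second after the job is handed in: The open lock is within 0.05 rad of its stop, the other lock is still locked, and the key hangs at rest in its stand: within 9 mm of the middle, upright within 0.08 rad, its flange within 3 mm of the stand's top (value of joint cam_open above 1.52 rad and value of joint cam_locked above 1.45 rad and horizontal distance between key and stand below 0.009 m and z of key in the frame of stand below 0.013 m and angle between key's own z axis and vertical below 0.08 rad and linear speed of key below 0.02 m/s); the robot touches nothing.
It fails at once if the blade is pressed or wrenched against the open lock's cam with more than 60 N (contact force between key and cam_open above 60 N).
It fails at once if the locked lock is turned back (value of joint cam_locked below 1.45 rad).
It fails at once if a bystander (vial, spatula, tweezers, petri dish, timer, tip box) is moved by more than 20 mm (distance of any of vial_1, spatula, tweezers, petri_1, bench_timer, tip_box from where it was at the start of the episode above 0.02 m).
It also fails if it takes over 72 s, if anything falls off the work surface, if the arm or the gripper's body presses on something with over 40 N, if the wrist force passes 120 N, or if a joint passes its speed limit or range.

ROBOT

A 6-joint arm with a two-finger parallel gripper is mounted at the origin on a cart in front of the work surface, level with it; the furniture and walls round the work are solid. World frame = base frame: x ahead of the robot, y to its left, z up, the work surface at z = 0. Lengths are in m, angles in rad, forces in N, time in s.
With the tool pointing down it reaches from about 0.425 to 0.95 m from the base axis. Payload 3.5 kg.
Tool frame: the origin (TCP) lies on the centre line of the jaws, within the pads' length; the fingertips stand robot.tip_extent ahead of it and the grasp point (between the pads) lies 8 mm behind it (robot.tip_extent is the distance from the TCP to the fingertips, in m); z points along the fingers, y is the direction in which the jaws open and shut (so a half turn about z gives the same grasp; the last joint's range is limited). The gripper opens to 85 mm and grips with 20 to 120 N. Pads are 22 mm wide; open, the fingers measure 114 mm over their backs; the gripper's body (76 mm by 85 mm) begins 54 mm behind the grasp point. The pads swing forward as they close: fully open they stand 13 mm farther back than shut.
Start: joints at [-1.362, 0.286, 1.577, -0, 1.279, -0.15], TCP at [0.237, -0.632, 0.242] pointing down, gripper open.
Joint ranges: [-2.77, 2.77], [-0.9, 2.22], [0.21, 2.48], [-1.53, 4.67], [0.24, 2.81], [-2.84, 2.84]. Speed limits (rad/s): [2.79, 2.79, 3.14, 3.14, 3.14, 3.14].

INTERFACE

Orientations are given as a rotation vector (axis times angle).
In Python, from bench import robot, imaging, finder gives the robot as it stands.
- The arm moves only by the tool servo_tool, never from a script. Its argument "plan" is a list of rows, each a list of 7 numbers: the turn, a rotation vector about the tool's x, y, z in degrees, then the shift along the tool's x, y, z in cm, then the finger opening in cm, from 0 to 8.54. A call has 1 to 12 rows; each row shifts and turns the pose as measured when the row begins, along the tool's axes as they then stand; what a row does not reach is not made up. A row lasts 1/10 s, in which the tool goes at most 50 mm and 8.59 degrees, less where a joint would pass 70% of its speed; a pose out of reach is approached as far as the arm can. A call with a gripper value outside its range is refused whole. The fingers move at their own pace and stop on an object; the grip force is fixed at half the most. Time passes only in rows, so rows that do not move let the fingers close. It gives the time, the measured TCP pose, the force and the opening at its end, in the units of the state.
- robot.read_state(): the state, without advancing time (a new reading comes with each control period).
- imaging.grab_frame(name): name is "side" or "top" or "wrist"; returns a dict with "img" (384x512x3 uint8, red, green, blue), "fx", "fy", "cx", "cy" (pixels), "position" and "orientation" of the camera in the world. Camera axes: x right, y up, looking along -z (the intrinsics and any distortion apply to the point x, -y, -z); pixel columns grow to the right and rows downward; lengths in m; the calibration is good to about 2 mm. A picture is of the moment at which its call begins. There is no depth.
- robot.close_job(): hands the job in, once; it reports no verdict.
Trained networks look in a picture, given as the dict that the camera call returned (one of the last four; its "shot" number tells which), for a name from the list of things; names that differ only in an ending like _2 or _b are one class to them, and where a whole thing is asked for, a point or a joint stands for the part that bears it (a point fixed in the world has none). Each returns a list of dicts, best first, with "confidence" (0 to 1); they miss things now and then, are a little off and sometimes report something else, mostly with a low value. They report only what shows in the picture. A call takes as long as a camera call.
- finder.search_frame(picture, query): "point" ([x, y, z] in m, in world coordinates, good to about 4 mm: the middle of the surface that is visible of it).
- finder.outline_of(picture, query): "region" (384x512 bool, what is visible of it).
The state is a dict: "time": time; "joints": joint angles; "qvel": joint speeds; "joint_efforts": joint torques, N m; "tcp_pos": TCP position; "eef_rot": TCP orientation; "force": force on the tool from outside, world axes, zero at the start; "torque": the same for the moment, N m; "finger_gap": finger opening in m.
Only numpy, scipy, OpenCV 4.12 (cv2) and the standard library are available. Lean on these libraries where they do the work, as an engineer would, in place of code of your own. Each camera call takes 0.05 s, during which the arm holds its last target.

## Working session

There is one attempt and no reset: what is moved stays moved. The work goes in short steps, Python scripts to look and compute and a tool call to move; the robot and the scene stay as the last step left them, time stands still between calls to the robot, and variables do not carry over. Pictures are saved under pics/ and viewed, and the job is handed in when it is done.

Besides the shell and the picture viewer there is one more tool, called after "Request:" by a JSON object that holds its "op" and its "data". servo_tool: Moves the arm, as the interface text tells. Its arguments: {"type":"object","properties":{"plan":{"type":"array","items":{"type":"array","items":{"type":"number"}}}},"required":["plan"]}

```bash
ls; mkdir -p pics; cat > h.py <<'E'
import numpy as np, cv2
from scipy.spatial.transform import Rotation as R
from bench import robot, imaging, finder
def save(n,f,s=1.5,crop=None):
    im=f["img"][:,:,::-1]
    if crop: im=im[crop[1]:crop[3],crop[0]:crop[2]]
    cv2.imwrite("pics/"+n+".png",cv2.resize(im,None,fx=s,fy=s,interpolation=cv2.INTER_CUBIC))
def Rc(f):
    o=np.array(f["orientation"]); return R.from_rotvec(o).as_matrix() if o.size==3 else (R.from_quat(o).as_matrix() if o.size==4 else o)
def ray(f,u,v):
    d=np.array([(u-f["cx"])/f["fx"],-(v-f["cy"])/f["fy"],-1.0]); return np.array(f["position"]),Rc(f)@d
def onz(f,u,v,z):
    p,d=ray(f,u,v); return p+d*(z-p[2])/d[2]
def proj(f,P):
    q=Rc(f).T@(np.array(P)-f["position"]); return np.array([f["cx"]+f["fx"]*q[0]/-q[2], f["cy"]-f["fy"]*q[1]/-q[2]])
E
python3 - <<'E'
from h import *
s=robot.read_state(); print(s); print(robot.tip_extent)
for c in ["side","top","wrist"]:
    f=imaging.grab_frame(c); save(c+"0",f)
    print(c,{k:v for k,v in f.items() if k!="img"})
    for q in ["key","stand","instrument","open_collar","locked_collar","cam_open"]:
        print(q,[(np.round(r["point"],3),round(r["confidence"],2)) for r in finder.search_frame(f,q)[:3]])
E
```

```text
pics
{'time': 0.0, 'joints': array([-1.36198545e+00,  2.87214653e-01,  1.57818942e+00, -1.73633191e-07,
        1.27859511e+00, -1.49986838e-01]), 'qvel': array([ 0.00046243,  0.00097593, -0.00017971,  0.00092958,  0.00113553,
       -0.000435  ]), 'joint_efforts': array([-6.98528329e-04, -4.05982018e+01, -2.92622942e+01, -2.73976175e-04,
        5.99983789e-03, -2.50617127e-06]), 'tcp_pos': array([ 0.23692819, -0.63137364,  0.24090776]), 'eef_rot': array([-3.08880677e+00, -5.60150705e-01,  1.11342063e-04]), 'force': array([-0.28986317, -0.23732384,  0.7497498 ]), 'torque': array([0.04785507, 0.02114266, 0.05188733]), 'finger_gap': 0.08493582143535405}
0.011
side {'fx': 441.4988978785508, 'fy': 441.4988978785508, 'cx': 255.38271034288627, 'cy': 190.82453045873214, 'position': array([0.5438888 , 1.09111716, 0.72917343]), 'orientation': array([2.14686108e-03, 1.51472521e+00, 2.72083405e+00]), 'shot': 1}
key [(array([ 0.416, -0.314,  0.09 ]), 0.63), (array([ 0.638, -0.326,  0.026]), 0.62)]
stand [(array([ 0.415, -0.29 ,  0.034]), 0.63), (array([ 0.694, -0.144,  0.015]), 0.32)]
instrumen
[... 280 characters left out ...]
292]), 'orientation': array([ 0.18219003, -0.16935958, -1.47109835]), 'shot': 2}
key [(array([ 0.414, -0.316,  0.088]), 0.71)]
stand [(array([ 0.407, -0.305,  0.06 ]), 0.74)]
instrument [(array([0.554, 0.088, 0.063]), 0.74)]
open_collar [(array([0.571, 0.038, 0.079]), 0.65), (array([ 0.407, -0.305,  0.06 ]), 0.23)]
locked_collar [(array([0.56 , 0.137, 0.079]), 0.72)]
cam_open []
wrist {'fx': 297.71403575350575, 'fy': 297.71403575350575, 'cx': 253.77517513806555, 'cy': 195.36213087798743, 'position': array([ 0.30384778, -0.6059517 ,  0.37483818]), 'orientation': array([-0.24861716,  0.17217425, -1.20281319]), 'shot': 3}
key []
stand []
instrument []
open_collar []
locked_collar []
cam_open []
```

View pics/side0.png

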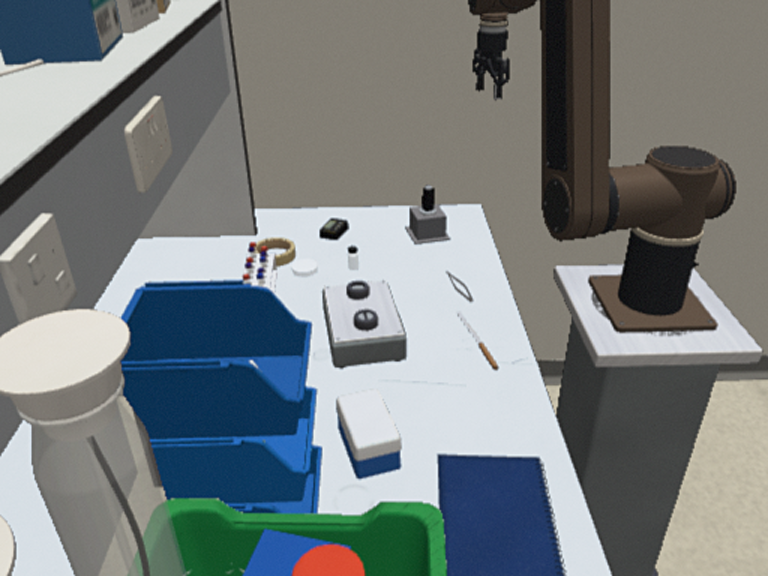

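View pics/top0.png

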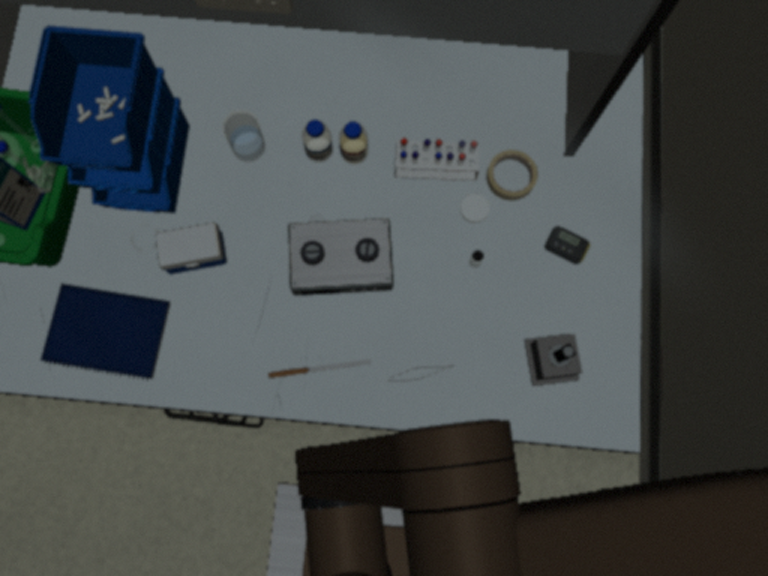

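View pics/wrist0.png

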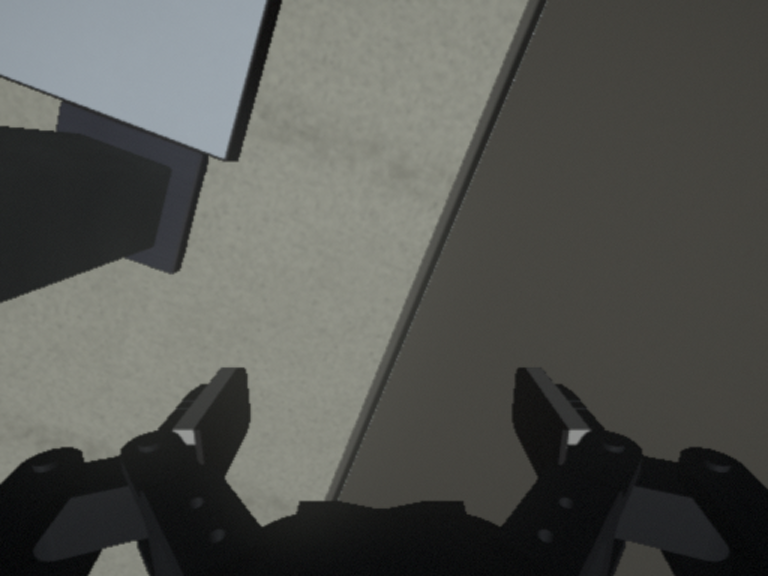

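```bash
cat >> h.py <<'E'
def T():
    s=robot.read_state(); return np.array(s["tcp_pos"]),R.from_rotvec(s["eef_rot"]).as_matrix(),s
def toward(P):
    p,M,s=T(); return M.T@(np.array(P)-p)*100
def yaw(M): return np.degrees(np.arctan2(M[1,0],M[0,0]))
E
python3 - <<'E'
from h import *
p,M,s=T(); f=imaging.grab_frame("wrist")
print("cam in tool",M.T@(f["position"]-p),"look dir tool",M.T@Rc(f)@[0,0,-1],"up",M.T@Rc(f)@[0,1,0], yaw(M))
print(M)
print("to",toward([.40,-.315,.30]))
f=imaging.grab_frame("top")
save("t1",f,4,(170,130,290,210)); save("t2",f,6,(340,210,400,260))
print(onz(f,313/1.5,252/1.5,.081),onz(f,367/1.5,249/1.5,.081))
E
```

```text
cam in tool [ 0.07166397 -0.00092398 -0.13246291] look dir tool [-2.80540818e-01  1.22839608e-04  9.59842088e-01] up [ 9.59841931e-01 -5.51128752e-04  2.80540843e-01] 20.559233071182813
[[ 9.36309640e-01  3.51175537e-01  2.38673487e-07]
 [ 3.51175537e-01 -9.36309640e-01  2.37847544e-05]
 [ 8.57609620e-06 -2.21860786e-05 -1.00000000e+00]]
to [ 26.38886277 -23.95748877  -5.76727449]
[0.55727076 0.13302301 0.081     ] [0.57195843 0.03639489 0.081     ]
```

View pics/t1.png

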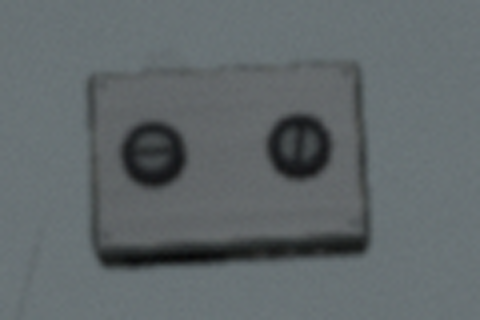

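View pics/t2.png

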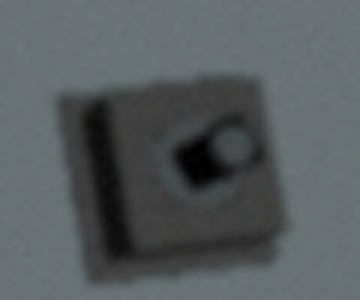

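Request:
{"op": "servo_tool", "data": {"plan": [[0, 0, 0, 3.3, -3, -0.8, 8.5], [0, 0, 0, 3.3, -3, -0.8, 8.5], [0, 0, 0, 3.3, -3, -0.8, 8.5], [0, 0, 0, 3.3, -3, -0.8, 8.5], [0, 0, 0, 3.3, -3, -0.8, 8.5], [0, 0, 0, 3.3, -3, -0.8, 8.5], [0, 0, 0, 3.3, -3, -0.8, 8.5], [0, 0, 0, 3.3, -3, -0.2, 8.5], [0, 0, 0, 0, 0, 0, 8.5]]}}

```text
time: 2.05
tcp_pos: [0.4047, -0.3045, 0.3021]
eef_rot: [3.092, 0.553, 0.006]
force: [0.1, -0.2, -0.2]
finger_gap: 0.0853
```

```bash
python3 - <<'E'
from h import *
p,M,s=T(); print(s["time"],p,yaw(M),s["joints"])
f=imaging.grab_frame("wrist"); save("w1",f)
for q in ["key","stand"]:
    for r in finder.search_frame(f,q)[:2]: print(q,np.round(r["point"],4),r["confidence"])
    for r in finder.outline_of(f,q)[:1]:
        m=r["region"].astype(np.uint8); c=max(cv2.findContours(m,0,2)[0],key=cv2.contourArea)
        print(q,cv2.minAreaRect(c),m.sum())
E
```

```text
2.05 [ 0.4046548  -0.30454645  0.30209585] 20.264892616872682 [-0.84712342 -0.13637566  1.91591591  0.00294789  1.35960458  0.3693716 ]
key [ 0.4224 -0.319   0.1011] 0.85
key [ 3.759e-01  3.240e-02 -2.000e-04] 0.59
key ((269.0, 166.0), (34.0, 30.0), 90.0) 855
stand [ 0.4287 -0.3085  0.0611] 0.65
stand ((65.52702331542969, 131.8378448486328), (11.179131507873535, 1.479590892791748), 9.462322235107422) 19
```

View pics/w1.png

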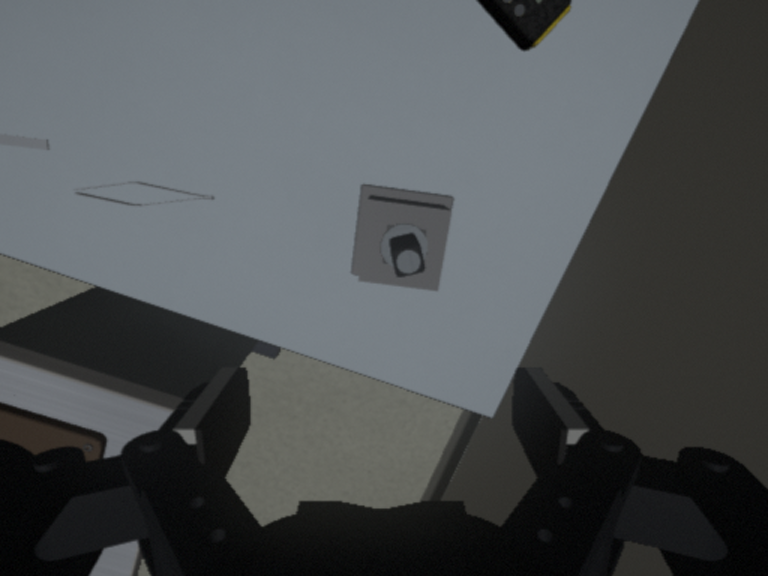

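```bash
python3 - <<'E'
from h import *
f=imaging.grab_frame("wrist"); save("w2",f,8,(225,115,310,200))
print(onz(f,408/1.5,262/1.5,.12),onz(f,405/1.5,247/1.5,.064))
E
```

```text
[ 0.41188157 -0.32585221  0.12      ] [ 0.41275863 -0.32637061  0.064     ]
```

View pics/w2.png

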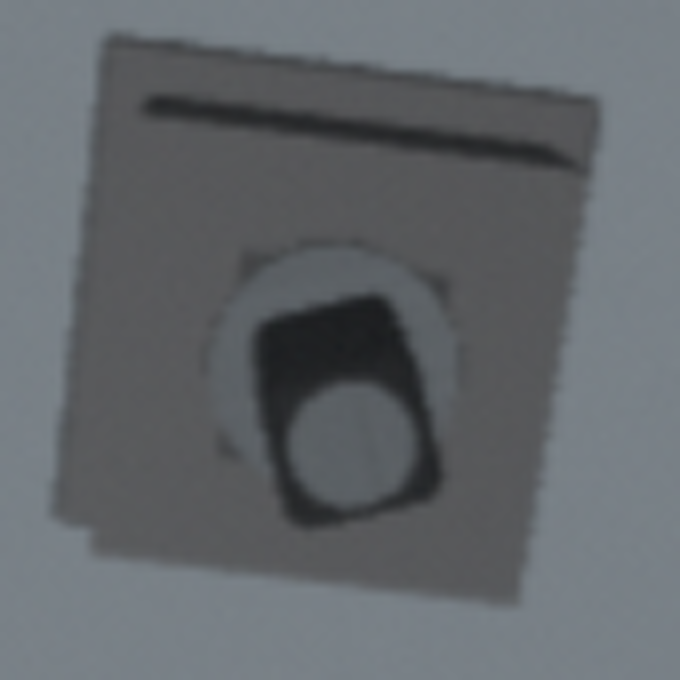

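```bash
python3 - <<'E'
from h import *
p,M,s=T()
f=imaging.grab_frame("wrist")
c=lambda u,v:(225+u/8-.06,115+v/8-.06)
a=onz(f,*c(300,525),.12);b=onz(f,*c(437,490),.12);print(a,b,np.linalg.norm(a-b),np.degrees(np.arctan2(*(b-a)[1::-1])))
a=onz(f,*c(258,325),.064);b=onz(f,*c(385,297),.064);print(a,b,np.linalg.norm(a-b),np.degrees(np.arctan2(*(b-a)[1::-1])))
for n,q,z in [("tl",(105,35),.06),("tr",(598,100),.06),("br",(520,605),.06),("bl",(53,520),.06)]: print(n,onz(f,*c(*q),z))
t=imaging.grab_frame("top")
c=lambda u,v:(340+u/6-.08,210+v/6-.08)
print("top key",onz(t,*c(236,145),.12),onz(t,*c(195,168),.064))
sd=imaging.grab_frame("side"); print("side top",onz(sd,428/1.5,188/1.5,.12)); save("s2",sd,8,(265,115,305,165))
print(yaw(M))
for g in (f,t,sd):
  print(proj(g,[.412,-.326,.12]),proj(g,[.412,-.316,.12]))
  for r in finder.search_frame(g,"vial_1")[:1]+finder.search_frame(g,"bench_timer")[:1]+finder.search_frame(g,"tweezers")[:1]: print(r["point"],r["confidence"])
E
```

```text
[ 0.40219432 -0.31850899  0.12      ] [ 0.41298249 -0.334158    0.12      ] 0.019007263300928848 -55.4182664595594
[ 0.41794358 -0.30738154  0.064     ] [ 0.42871124 -0.32439673  0.064     ] 0.020136012317679634 -57.6732882199536
tl [ 0.45099041 -0.27063192  0.06      ]
tr [ 0.46749937 -0.34474808  0.06      ]
br [ 0.38900368 -0.36329121  0.06      ]
bl [ 0.37666148 -0.28739644  0.06      ]
top key [ 0.41393946 -0.32314848  0.12      ] [ 0.41079766 -0.32005951  0.064     ]
side top [ 0.41363694 -0.31367947  0.12      ]
19.820529412287293
[272.15160366 174.50809006] [263.42281494 171.40057421]
[0.6171, -0.3597, 0.0247] 0.67
[0.3699, -0.0751, 0.003] 0.77
[380.35157832 234.9466167 ] [376.41636282 234.58320786]
[0.5808, -0.1692, 0.0435] 0.62
[0.6384, -0.3345, 0.0222] 0.84
[285.51250179 123.89695952] [285.75298903 125.05308672]
[0.6352, -0.3239, 0.0235] 0.67
```

View pics/s2.png

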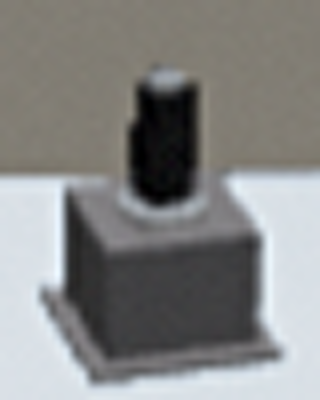

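Request:
{"op": "servo_tool", "data": {"plan": [[0, 0, -7, 0, 1, 3, 8.5], [0, 0, -6.7, 0, 1, 3, 8.5], [0, 0, 0, 0, 0, 0, 8.5]]}}

```text
time: 3.25
tcp_pos: [0.412, -0.3276, 0.2419]
eef_rot: [2.998, 0.921, 0.006]
force: [0.2, 0.4, -0.4]
finger_gap: 0.0849
```

```bash
python3 - <<'E'
from h import *
p,M,s=T(); print(s["time"],p,yaw(M),s["joints"],R.from_matrix(M).as_rotvec(),M[2])
print(toward([.413,-.324,.18]))
f=imaging.grab_frame("wrist"); save("w3",f,1.5); 
E
```

```text
3.25 [ 0.41199458 -0.32764396  0.24192351] 34.141494868218054 [-8.65383342e-01 -4.67743920e-02  1.94307569e+00  1.51841495e-03
  1.23929432e+00  1.09047649e-01] [2.99846138 0.92076175 0.00579485] [ 0.00208276  0.00580445 -0.99998099]
[ 0.27482905 -0.28110866  6.19140949]
```

View pics/w3.png

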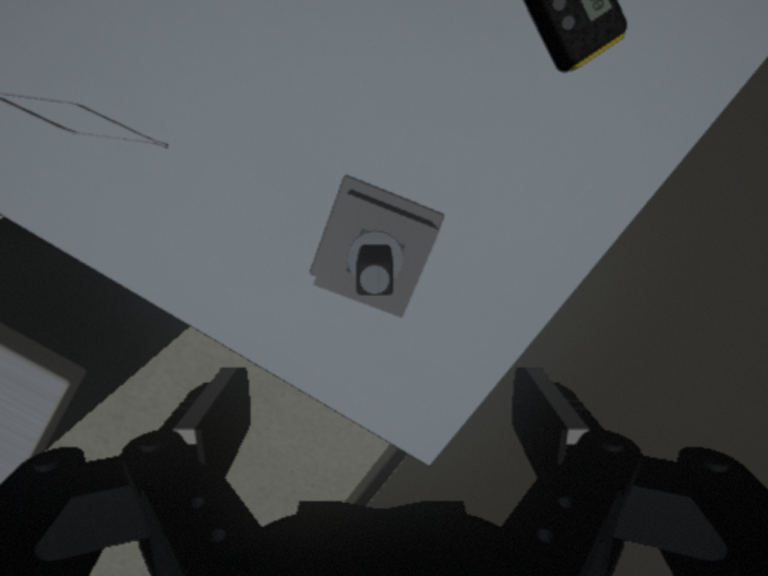

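Request:
{"op": "servo_tool", "data": {"plan": [[0, 0, 0.5, 0.2, -0.28, 3, 8.5], [0, 0, 0, 0, 0, 3, 8.5], [0, 0, 0, 0, 0, 2, 8.5], [0, 0, 0, 0, 0, 0, 8.5]]}}

```text
time: 3.7
tcp_pos: [0.4164, -0.3274, 0.171]
eef_rot: [2.994, 0.886, 0.016]
force: [-0.7, 0.4, 0.1]
finger_gap: 0.0853
```

```bash
python3 - <<'E'
from h import *
p,M,s=T(); print(s["time"],p,yaw(M),M[2])
f=imaging.grab_frame("wrist"); save("w4",f,1.5); 
print(toward([.413,-.324,.083]))
E
```

```text
3.7 [ 0.4163746  -0.32735041  0.17103503] 32.9801064408542 [ 0.00469826  0.0212319  -0.99976354]
[-0.16293168 -0.80904154  8.98032586]
```

View pics/w4.png

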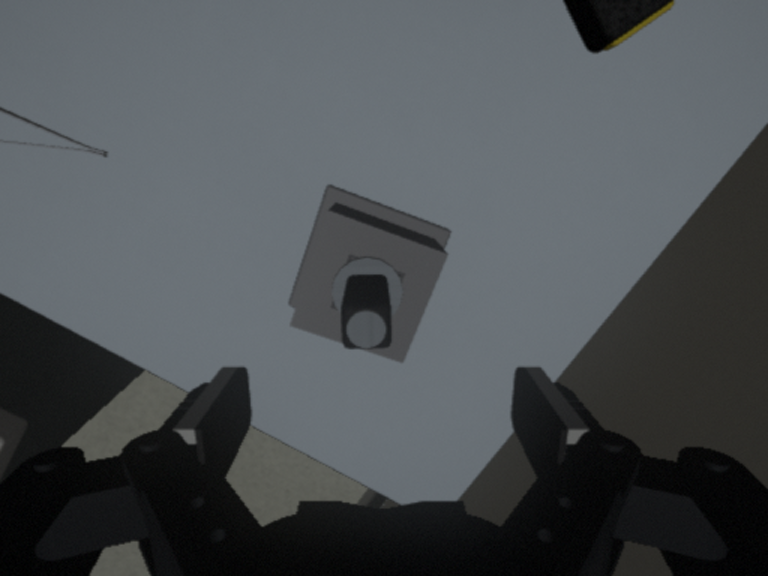

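```bash
cat >> h.py <<'E'
def row(P,yawdeg):
    p,M,s=T(); a=np.radians(yawdeg)
    D=np.array([[np.cos(a),np.sin(a),0],[np.sin(a),-np.cos(a),0],[0,0,-1]])
    print("row rot",np.round(np.degrees(R.from_matrix(M.T@D).as_rotvec()),2),"shift",np.round(M.T@(np.array(P)-p)*100,2),"vertical axis",np.round(M.T@[0,0,1],3),"p",np.round(p,4),"yaw",round(yaw(M),2),"t",s["time"],"F",np.round(s["force"],1),"tau",np.round(s["torque"],2))
E
python3 - <<'E'
from h import *
f=imaging.grab_frame("wrist"); print(onz(f,366/1.5,329/1.5,.12),onz(f,366.5/1.5,290/1.5,.064))
row([.413,-.324,.14],33.5)
E
```

```text
[ 0.41513112 -0.32250881  0.12      ] [ 0.41700506 -0.32118337  0.064     ]
row rot [ 1.57 -0.31 -0.47] shift [-0.15 -0.77  3.4 ] vertical axis [ 0.005  0.027 -1.   ] p [ 0.4177 -0.329   0.1742] yaw 33.03 t 3.8 F [ 0.2  0.1 -0.7] tau [-0.03  0.07  0.02]
```

Request:
{"op": "servo_tool", "data": {"plan": [[1.5, -0.3, -0.4, -0.2, -0.75, 1.5, 8.5], [0, 0, 0, 0, 0, 1.5, 8.5], [0, 0, 0, 0, 0, 0, 8.5], [0, 0, 0, 0, 0, 0, 8.5]]}}

```text
time: 4.2
tcp_pos: [0.4138, -0.3258, 0.1471]
eef_rot: [3.003, 0.9, 0.005]
force: [0.8, -0.8, 0.5]
finger_gap: 0.085
```

```bash
python3 - <<'E'
from h import *
for i in range(3): row([.4145,-.323,.083],33.5)
f=imaging.grab_frame("wrist"); save("w5",f,1.5)
row([.4145,-.323,.083],33.5); print(robot.read_state()["qvel"])
E
```

```text
row rot [ 0.44 -0.05 -0.12] shift [ 0.2  -0.24  6.41] vertical axis [ 0.001  0.008 -1.   ] p [ 0.4138 -0.3258  0.1471] yaw 33.38 t 4.2 F [ 0.8 -0.8  0.5] tau [ 0.06  0.05 -0.  ]
row rot [ 0.44 -0.05 -0.12] shift [ 0.2  -0.24  6.41] vertical axis [ 0.001  0.008 -1.   ] p [ 0.4138 -0.3258  0.1471] yaw 33.38 t 4.2 F [ 0.8 -0.8  0.5] tau [ 0.06  0.05 -0.  ]
row rot [ 0.44 -0.05 -0.12] shift [ 0.2  -0.24  6.41] vertical axis [ 0.001  0.008 -1.   ] p [ 0.4138 -0.3258  0.1471] yaw 33.38 t 4.2 F [ 0.8 -0.8  0.5] tau [ 0.06  0.05 -0.  ]
row rot [ 0.42 -0.05 -0.12] shift [ 0.21 -0.22  6.39] vertical axis [ 0.001  0.007 -1.   ] p [ 0.4137 -0.3256  0.147 ] yaw 33.38 t 4.25 F [ 0.2 -0.8 -0.1] tau [-0.    0.01  0.  ]
[ 0.00070359 -0.00332806 -0.00213967  0.00304443  0.00164254 -0.00263073]
```

View pics/w5.png

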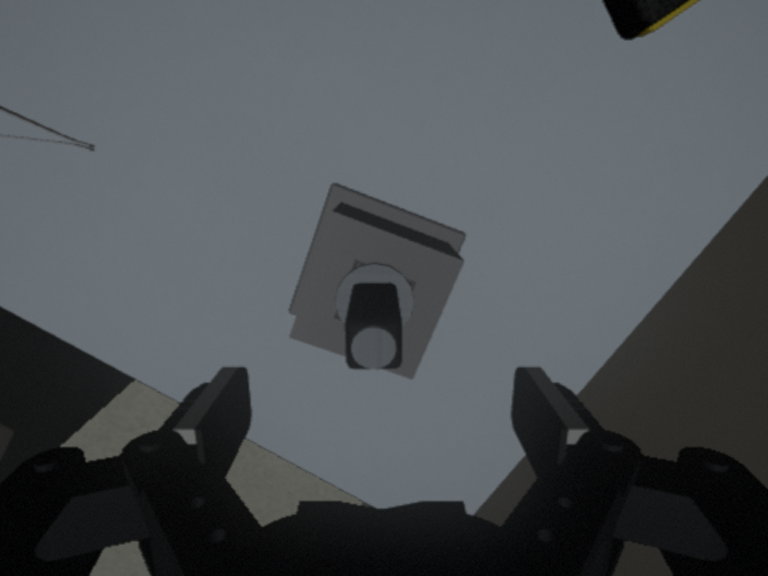

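```bash
python3 - <<'E'
from h import *
f=imaging.grab_frame("wrist"); print(onz(f,374/1.5,347/1.5,.12),onz(f,374.5/1.5,299/1.5,.064)); row([.4145,-.323,.083],33.5)
E
```

```text
[ 0.41502401 -0.32099281  0.12      ] [ 0.41679471 -0.31965301  0.064     ]
row rot [ 0.43 -0.05 -0.12] shift [ 0.2  -0.24  6.41] vertical axis [ 0.001  0.008 -1.   ] p [ 0.4138 -0.3257  0.1471] yaw 33.38 t 4.3 F [-0.7  0.1 -0.2] tau [ 0.04 -0.03 -0.04]
```

Request:
{"op": "servo_tool", "data": {"plan": [[0.4, 0, -0.1, 0.3, -0.27, 2, 8.5], [0, 0, 0, 0, 0, 2, 8.5], [0, 0, 0, 0, 0, 1.8, 8.5], [0, 0, 0, 0, 0, 0, 8.5]]}}

```text
time: 4.7
tcp_pos: [0.4167, -0.3237, 0.0905]
eef_rot: [3.003, 0.903, 0.006]
force: [-0.4, 0.6, 0.4]
finger_gap: 0.0847
```

```bash
python3 - <<'E'
from h import *
row([.415,-.3215,.083],33.5)
f=imaging.grab_frame("wrist"); save("w6",f,1.5)
row([.415,-.3215,.083],33.5)
E
```

```text
row rot [ 0.39 -0.1  -0.03] shift [-0.02 -0.28  0.75] vertical axis [ 0.002  0.007 -1.   ] p [ 0.4167 -0.3237  0.0905] yaw 33.47 t 4.7 F [-0.4  0.6  0.4] tau [ 0.09  0.05 -0.03]
row rot [ 0.54 -0.12 -0.03] shift [-0.04 -0.4   0.9 ] vertical axis [ 0.002  0.009 -1.   ] p [ 0.4174 -0.3246  0.092 ] yaw 33.47 t 4.75 F [ 0.6 -0.2  0.4] tau [-0.01  0.01 -0.03]
```

View pics/w6.png

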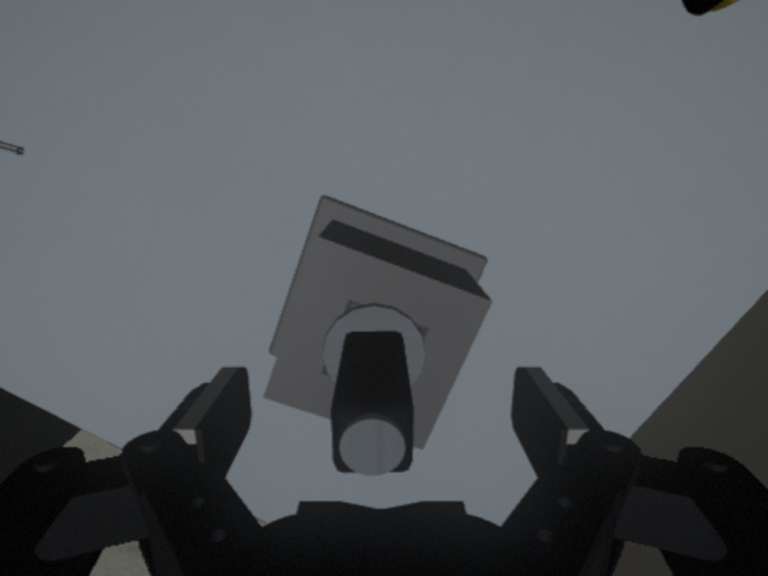

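Request:
{"op": "servo_tool", "data": {"plan": [[0.5, -0.1, 0, 0, -0.25, 0.7, 8.5], [0.2, 0, 0, 0, 0, 0.2, 8.5], [0, 0, 0, 0, 0, 0, 8.5]]}}

```text
time: 5.05
tcp_pos: [0.4175, -0.324, 0.0855]
eef_rot: [3.007, 0.904, 0.002]
force: [-0.3, -0.0, 0.0]
finger_gap: 0.0849
```

```bash
python3 - <<'E'
from h import *
f=imaging.grab_frame("wrist"); save("w7",f,1.5)
row([.415,-.3215,.083],33.5)
E
```

```text
row rot [ 0.09 -0.05 -0.03] shift [-0.07 -0.34  0.25] vertical axis [ 0.001  0.002 -1.   ] p [ 0.4174 -0.324   0.0855] yaw 33.47 t 5.1 F [-0.6 -0.6 -0.4] tau [-0.03  0.04 -0.  ]
```

View pics/w7.png

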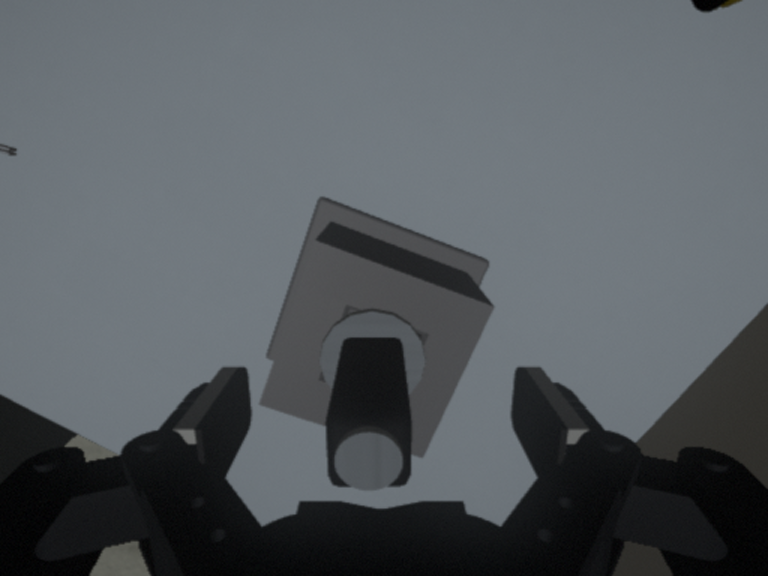

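```bash
python3 - <<'E'
from h import *
f=imaging.grab_frame("wrist"); p,M,s=T()
for u,v,z in [(369,460,.12),(373,362,.064)]:
    q=onz(f,u/1.5,v/1.5,z); print(q,M.T@(q-p)*100)
# stand top corners (wrist): left (260,404) right (494,306) bottom (423,457)
a,b,c=[onz(f,u/1.5,v/1.5,.06) for u,v in [(260,404),(494,306),(423,457)]]
print(a,b,c,(a+b)/2,np.linalg.norm(a-c),np.linalg.norm(b-c))
E
```

```text
[ 0.41412556 -0.32160465  0.12      ] [-0.14064264 -0.3699893  -3.44880126]
[ 0.41532054 -0.32104498  0.064     ] [-0.01517713 -0.35958708  2.15133823]
[ 0.3737483  -0.29453627  0.06      ] [ 0.45755027 -0.34711963  0.06      ] [ 0.38932087 -0.36268503  0.06      ] [ 0.41564928 -0.32082795  0.06      ] 0.06990535272224202 0.06998236484207221
```

Request:
{"op": "servo_tool", "data": {"plan": [[0, 0, 0, -0.1, -0.36, 0.2, 8.5], [0, 0, 0, 0, 0, 0, 8.5], [0, 0, 0, 0, 0, 0, 4], [0, 0, 0, 0, 0, 0, 0], [0, 0, 0, 0, 0, 0, 0], [0, 0, 0, 0, 0, 0, 0], [0, 0, 0, 0, 0, 0, 0], [0, 0, 0, 0, 0, 0, 0]]}}

```text
time: 5.95
tcp_pos: [0.4148, -0.3218, 0.0846]
eef_rot: [3.005, 0.904, 0.004]
force: [0.1, -0.2, 0.6]
finger_gap: 0.0214
```

```bash
python3 - <<'E'
from h import *
f=imaging.grab_frame("wrist"); save("w8",f,1.5)
row([.415,-.321,.083],33.5); print(robot.read_state()["finger_gap"])
E
```

```text
row rot [ 0.21 -0.07 -0.03] shift [ 0.06 -0.05  0.16] vertical axis [ 0.001  0.004 -1.   ] p [ 0.4148 -0.3218  0.0846] yaw 33.47 t 6.0 F [-0.1 -0.3  0.4] tau [ 0.01  0.02 -0.08]
0.021438496863369922
```

View pics/w8.png

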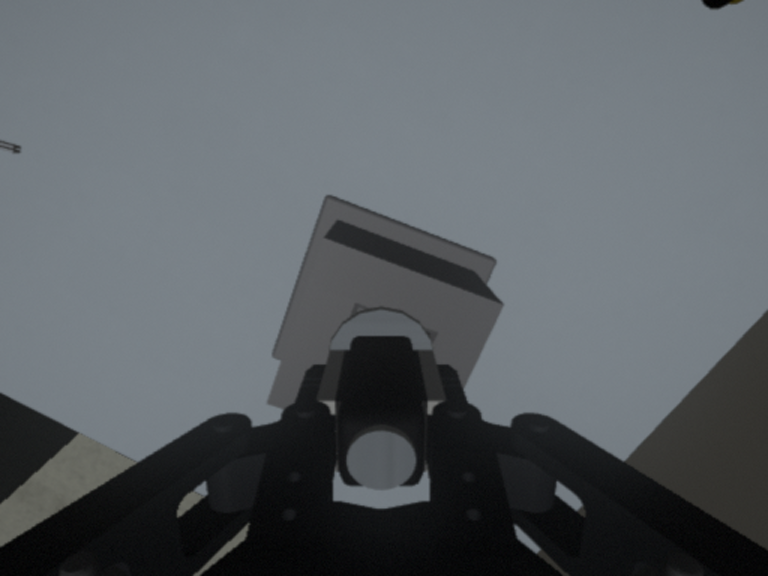

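Request:
{"op": "servo_tool", "data": {"plan": [[0, 0, 0, 0, 0, -2, 0], [0, 0, 0, 0, 0, -3, 0], [0, 0, 0, 0, 0, -4, 0], [0, 0, 0, 0, 0, -4, 0], [0, 0, 0, 0, 0, -4, 0], [0, 0, 0, 0, 0, -2, 0], [0, 0, 0, 0, 0, 0, 0], [0, 0, 0, 0, 0, 0, 0]]}}

```text
time: 6.8
tcp_pos: [0.412, -0.3189, 0.2755]
eef_rot: [-3.001, -0.902, 0.005]
force: [0.5, -0.5, -1.5]
finger_gap: 0.0211
```

```bash
python3 - <<'E'
from h import *
f=imaging.grab_frame("side"); row([.415,-.321,.083],33.5); p=T()[0]
print(proj(f,p-[0,0,.0746]))
u,v=proj(f,p-[0,0,.06]).astype(int); save("s3",f,8,(u-35,v-40,u+35,v+30))
print(robot.read_state()["joints"])
E
```

```text
row rot [-0.53  0.03 -0.04] shift [ 0.15  0.53 19.22] vertical axis [-0.001 -0.009 -1.   ] p [ 0.4119 -0.3188  0.2752] yaw 33.46 t 6.85 F [-0.9 -0.3 -1.5] tau [0.02 0.   0.02]
[286.29300294 102.3655703 ]
[-8.53955106e-01 -7.76956511e-02  1.91097203e+00  6.74764517e-04
  1.31750556e+00  1.32702659e-01]
```

View pics/s3.png

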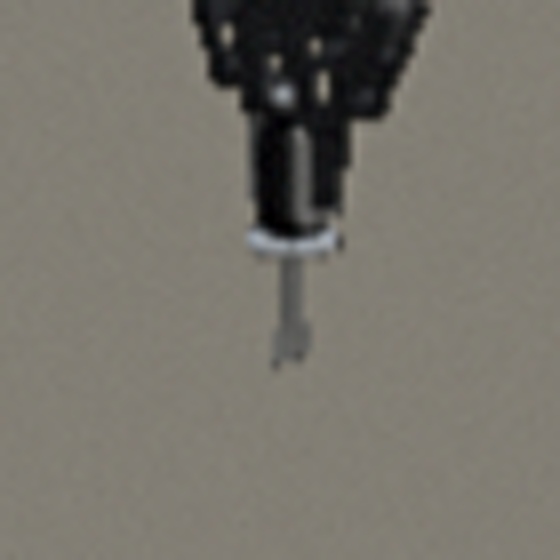

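Request:
{"op": "servo_tool", "data": {"plan": [[-0.3, 0, 0, 2, -1.3, 0, 0], [-0.2, 0, 0, 4, -2.5, 0, 0], [0, 0, 0, 4.2, -2.7, 0, 0], [0, 0, 0, 4.2, -2.7, 0, 0], [0, 0, 0, 4.2, -2.7, 0, 0], [0, 0, 0, 4.2, -2.7, 0, 0], [0, 0, 0, 4.2, -2.7, 0, 0], [0, 0, 0, 4, -2.5, 0, 0], [0, 0, 0, 2, -1.2, 0, 0], [0, 0, 0, 0, 0, 0, 0]]}}

```text
time: 7.85
tcp_pos: [0.5662, 0.0483, 0.2486]
eef_rot: [-2.988, -0.888, 0.05]
force: [0.5, -0.6, -0.9]
finger_gap: 0.0214
```

Request:
{"op": "servo_tool", "data": {"plan": [[0, 0, -8.5, 0, 0, 0, 0], [0, 0, -8.5, 0, 0, 0, 0], [0, 0, -8.5, 0, 0, 0, 0], [0, 0, -8.5, 0, 0, 0, 0], [0, 0, -8.5, 0, 0, 0, 0], [0, 0, -8.5, 0, 0, 0, 0], [0, 0, -8.5, 0, 0, 0, 0], [0, 0, -8.5, 0, 0, 0, 0], [0, 0, -8.5, 0, 0, 0, 0], [0, 0, -8.5, 0, 0, 0, 0], [0, 0, -8.5, 0, 0, 0, 0], [0, 0, -8.5, 0, 0, 0, 0]]}}

```text
time: 9.05
tcp_pos: [0.5508, 0.0384, 0.2201]
eef_rot: [-1.138, -2.837, 0.03]
force: [0.8, -0.5, -1.3]
finger_gap: 0.0216
```

```bash
python3 - <<'E'
from h import *
row([.571,.037,.275],180); print(robot.read_state()["joints"])
E
```

```text
row rot [ -1.14  -4.98 -43.69] shift [-1.15  1.02 -5.64] vertical axis [ 0.071 -0.049 -0.996] p [0.5508 0.0384 0.2201] yaw 136.18 t 9.05 F [ 0.8 -0.5 -1.3] tau [-0.08 -0.12  0.02]
[-0.11582314  0.08190614  1.85520254  0.00371297  1.29135995 -0.92471991]
```

Request:
{"op": "servo_tool", "data": {"plan": [[-1, -4.5, -7, -0.8, 1, -2, 0], [0, 0, -8.5, 0, 0, -1, 0], [0, 0, -8.5, 0, 0, 0, 0], [0, 0, -8.5, 0, 0, 0, 0], [0, 0, -8, 0, 0, 0, 0], [0, 0, 0, 0, 0, 0, 0]]}}

```text
time: 9.65
tcp_pos: [0.5582, 0.0334, 0.2364]
eef_rot: [-0.064, -3.106, 0.041]
force: [0.5, -0.6, -0.9]
finger_gap: 0.0214
```

```bash
python3 - <<'E'
from h import *
f=imaging.grab_frame("wrist"); save("w9",f,1.5)
row([.571,.037,.275],180); print(robot.read_state()["joints"])
E
```

```text
row rot [-1.51 -2.04 -2.5 ] shift [-1.14  0.31 -3.93] vertical axis [ 0.035 -0.027 -0.999] p [0.5581 0.0334 0.2362] yaw 177.47 t 9.7 F [-0.6 -0.4 -2. ] tau [ 0.02 -0.02  0.  ]
[-0.1089517   0.05736015  1.84959529 -0.03078952  1.26789643 -1.62644989]
```

View pics/w9.png

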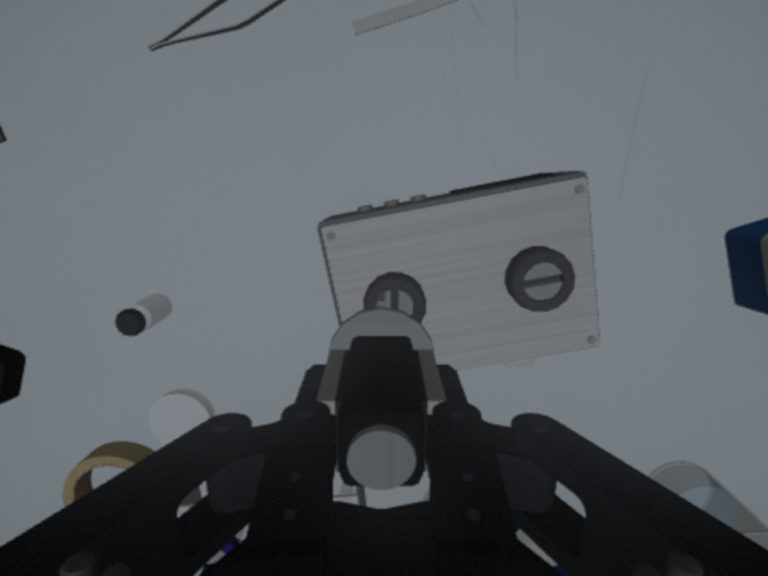

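Request:
{"op": "servo_tool", "data": {"plan": [[-1.5, -2, 0, -3, 0.2, 1, 0], [0, 0, 0, -3, 0, 1, 0], [0, 0, 0, 0, 0, 0, 0], [0, 0, 0, 0, 0, 0, 0]]}}

```text
time: 10.1
tcp_pos: [0.6169, 0.0303, 0.2102]
eef_rot: [-0.09, -3.134, 0.0]
force: [-0.2, -0.6, -1.0]
finger_gap: 0.0217
```

```bash
python3 - <<'E'
from h import *
f=imaging.grab_frame("wrist"); save("w10",f,1.5)
row([.571,.037,.22],180)
p=proj(f,[.571,.037,.078]); print(p); u,v=p.astype(int); save("w10z",f,8,(u-40,v-35,u+40,v+35)); print(u-40,v-35)
E
```

```text
row rot [-0.02 -0.36 -3.28] shift [ 4.6   0.41 -0.97] vertical axis [ 0.006 -0.001 -1.   ] p [0.6166 0.0303 0.21  ] yaw 176.72 t 10.15 F [-0.   0.  -1.2] tau [-0.04 -0.   -0.01]
[257.29697082 139.08921388]
217 104
```

View pics/w10.png

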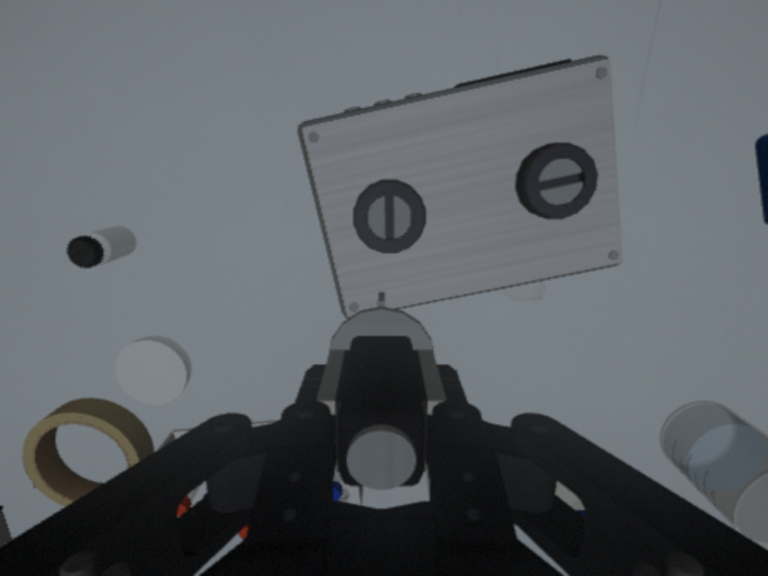

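View pics/w10z.png

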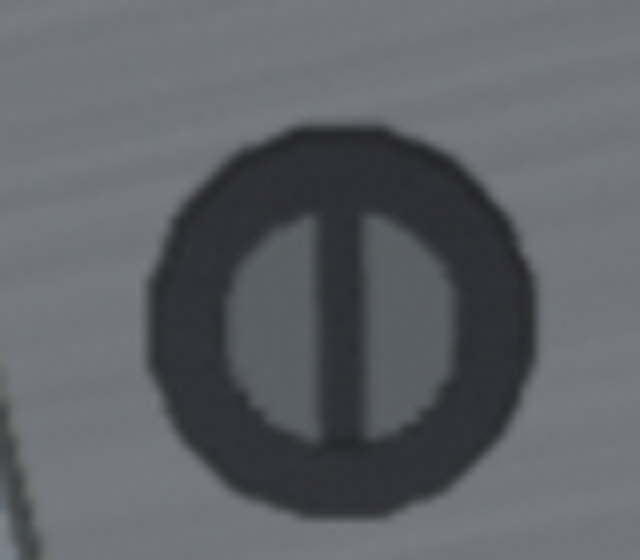

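```bash
python3 - <<'E'
from h import *
f=imaging.grab_frame("wrist"); p,M,s=T()
c=lambda u,v:(217+(u+.5)/8-.5,104+(v+.5)/8-.5)
im=cv2.cvtColor(f["img"],cv2.COLOR_BGR2GRAY).astype(float)
# subpixel slot centre per row
pts=[]
for v in range(135,156):
    w=np.clip(88-im[v,254:266],0,None); 
    seg=im[v,250:270]; 
    x=np.arange(254,266); w=np.clip(seg[4:16].max()-seg[4:16],0,None); w[w<0.4*w.max()]=0
    pts.append(((w*x).sum()/w.sum(),v))
print(np.round(pts,2)[::3])
pts=np.array(pts)[1:-1]
for z in (.073,.0755,.078):
    W=np.array([onz(f,u,v,z) for u,v in pts]); d=np.polyfit(W[:,0],W[:,1],1); print(z,"slot yaw",np.degrees(np.arctan(d[0])),"y at x=.571",np.polyval(d,.571))
# collar outer ellipse
dark=(im<62).astype(np.uint8); 
for (l,r,t,b) in [(148,537,123,520)]:
    print("collar", onz(f,*c((l+r)/2,(t+b)/2),.081), np.linalg.norm(onz(f,*c(l,322),.081)-onz(f,*c(r,322),.081)))
print("bore",onz(f,*c((225+459)/2,(207+448)/2),.0785))
# blade tip visible
print("blade edge expected px*1.5",proj(f,p-[0,0,.0746])*1.5, proj(f,p-[0,0,.0746]+M@[.011,0,0])*1.5)
print("M",yaw(M),p)
for r in finder.search_frame(f,"open_collar")[:2]+finder.search_frame(f,"cam_open")[:2]: print(r)
# top view
t=imaging.grab_frame("top"); save("t3",t,6,(200,140,280,200))
E
```

```text
[[259.08 135.  ]
 [259.13 138.  ]
 [259.42 141.  ]
 [259.43 144.  ]
 [259.41 147.  ]
 [259.43 150.  ]
 [259.39 153.  ]]
0.073 slot yaw -2.219984608565833 y at x=.571 0.03878483803087718
0.0755 slot yaw -2.2199846085657735 y at x=.571 0.03874456799274453
0.078 slot yaw -2.2199846085657957 y at x=.571 0.03870429795461186
collar [0.57455772 0.03853711 0.081     ] 0.04238959703090401
bore [0.5754758  0.03847858 0.0785    ]
blade edge expected px*1.5 [378.96358555 315.21779028] [378.93680252 293.61261627]
M 176.76287251736233 [0.61655505 0.03046751 0.21059618]
{'point': [0.5723, 0.0342, 0.0791], 'confidence': 0.97}
```

View pics/t3.png

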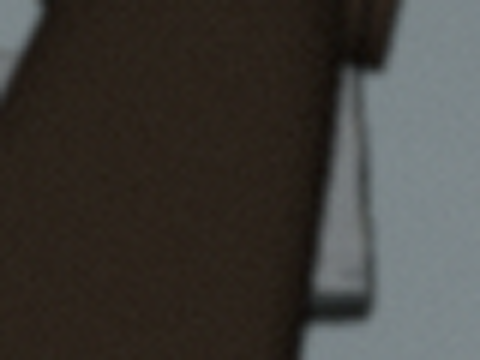

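```bash
python3 - <<'E'
from h import *
f=imaging.grab_frame("wrist"); p,M,s=T(); save("w11z",f,20,(238,185,270,211))
im=cv2.cvtColor(f["img"],cv2.COLOR_BGR2GRAY).astype(int)
print(im[190:208,246:263])
E
```

```text
[[120 120 121 122 122 121 121 121 120 120 121 120 119 119 119 119 119]
 [121 121 122 121 120 120 119 121 119 119 119 120 119 120 120 120 122]
 [120 119 119 119 118 118 119 120 120 119 121 121 122 122 122 122 123]
 [119 118 120 120 121 121 120 119 119 119 122 122 122 123 122 123 122]
 [120 120 122 122 123 121 115 105 101 102 113 120 123 123 123 122 123]
 [122 122 122 123 123 119  91  70  67  70  92 114 122 122 122 123 120]
 [122 123 122 122 122 119  87  64  60  64  89 112 120 121 120 119 120]
 [121 121 121 122 121 118  86  63  61  64  89 113 119 120 120 119 120]
 [121 120 122 120 120 117  84  63  61  66  89 112 119 119 120 118 121]
 [120 119 119 120 120 114  85  64  61  66  91 113 118 119 119 120 120]
 [118 119 119 120 118 103  81  70  69  75  95 114 120 119 120 120 121]
 [119 120 118 119 117 102  96  94  94  96 102 116 121 119 119 120 119]
 [120 120 121 120 119 101  95  94  94  97 105 114 118 118 119 119 120]
 [120 120 120 120 117 102  91  89  89  93 101 114 119 119 120 117 114]
 [115 113 112 111 108  93  77  72  74  80  84 102 108 108 109  98  89]
 [ 96  85  85  81  72  68  68  69  68  68  68  70  67  67  69  68  76]
 [ 69  67  70  71  73  76  80  85  87  82  78  74  72  69  67  64  65]
 [ 76  80  86  88  92  96  96  96  96  95  95  92  91  88  83  78  74]]
```

View pics/w11z.png

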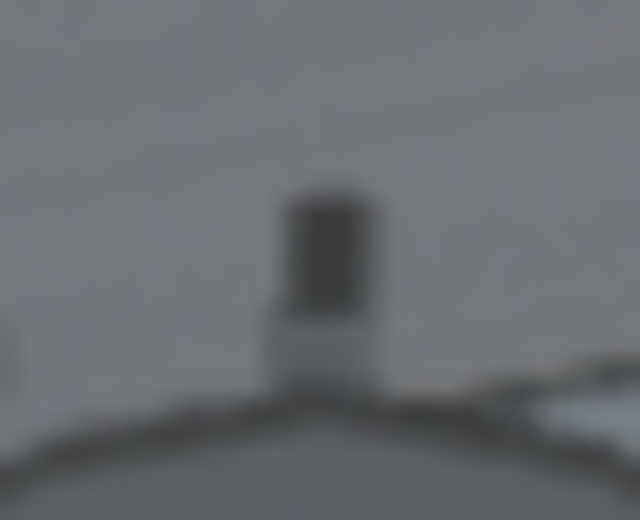

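```bash
python3 - <<'E'
from h import *
f=imaging.grab_frame("wrist"); save("w12z",f,8,(217,104,297,174))
c=lambda u,v:(217+(u+.5)/8-.5,104+(v+.5)/8-.5)
for z in (.081,.062):
  print(z,[onz(f,*c(*q),z).round(4) for q in [(342,520),(342,123),(148,322),(537,322)]])
im=cv2.cvtColor(f["img"],cv2.COLOR_BGR2GRAY).astype(int); print(im[112:175,256]); print(im[112:175,262]); print(im[144,228:290])
E
```

```text
0.081 [array([0.5978, 0.0378, 0.081 ]), array([0.5547, 0.04  , 0.081 ]), array([0.5747, 0.0177, 0.081 ]), array([0.577 , 0.0603, 0.081 ])]
0.062 [array([0.6015, 0.038 , 0.062 ]), array([0.5553, 0.0403, 0.062 ]), array([0.5767, 0.0164, 0.062 ]), array([0.5792, 0.0621, 0.062 ])]
[117 119 120 121 123 117  90  48  43  48  49  50  50  49  49  49  49  50
  60  64  63  62  62  62  63  64  63  63  64  68  68  70  68  69  69  68
  68  68  68  68  70  69  68  70  69  66  48  48  52  52  51  52  52  54
  55  75 115 119 121 123 125 124 120]
[120 120 122 125 121 114  89  47  43  46  49  50  49  48  48  49  53  64
  83  86  86  85  86  86  85  85  86  84  84  84  84  84  84  83  85  86
  84  85  85  85  85  85  84  84  84  78  51  49  51  51  52  53  53  53
  53  73 116 121 124 125 123 120 118]
[119 119 119 120 120 120 116  78  52  51  52  54  52  53  52  52  60  86
  95  96  97  98  97  97  96  96  97  94  68  53  51  49  49  54  84  95
  96  96  96  96  96  97  96  96  94  66  49  50  50  50  51  51  50  47
  52 102 117 119 119 119 119 119]
```

Request:
{"op": "servo_tool", "data": {"plan": [[0, -0.3, -0.5, 2, 0.3, 0.5, 0], [0, 0, -0.5, 2, 0.35, 0.5, 0], [0, 0, 0, 0, 0, 0, 0], [0, 0, 0, 0, 0, 0, 0]]}}

```text
time: 10.85
tcp_pos: [0.577, 0.0396, 0.2043]
eef_rot: [0.059, 3.133, -0.002]
force: [-0.5, -0.6, -1.2]
finger_gap: 0.0213
```

```bash
python3 - <<'E'
from h import *
f=imaging.grab_frame("wrist"); save("w13",f,1.5)
row([.5768,.0375,.17],177.8)
f=imaging.grab_frame("side"); u,v=proj(f,[.572,.037,.13]).astype(int); save("s4",f,8,(u-40,v-35,u+40,v+35))
row([.5768,.0375,.17],177.8)
E
```

```text
row rot [-0.05  0.43  0.05] shift [ 0.04 -0.21  3.42] vertical axis [-0.007 -0.001 -1.   ] p [0.577  0.0397 0.2042] yaw 177.85 t 10.9 F [ 0.   0.3 -1.2] tau [ 0.05  0.02 -0.01]
row rot [-0.05  0.44  0.05] shift [ 0.07 -0.2   3.42] vertical axis [-0.008 -0.001 -1.   ] p [0.5773 0.0395 0.2042] yaw 177.85 t 10.95 F [ 0.7 -0.2 -0.6] tau [0.01 0.02 0.04]
```

View pics/w13.png

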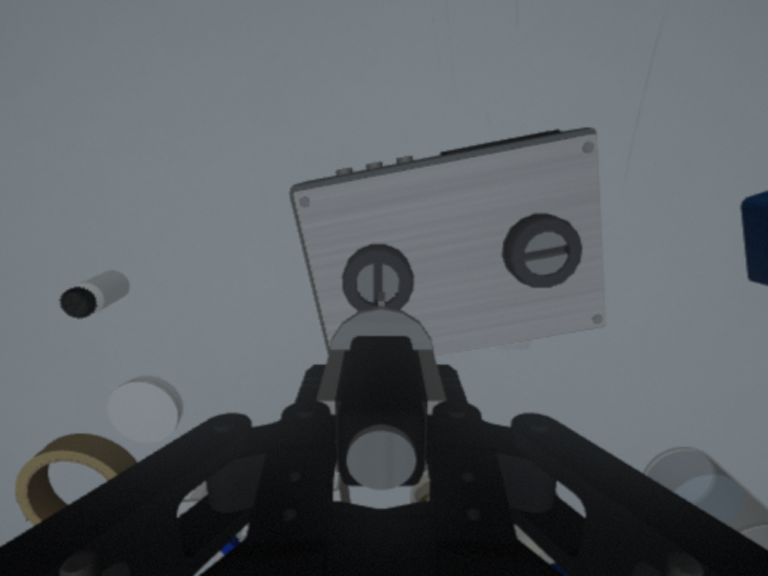

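View pics/s4.png

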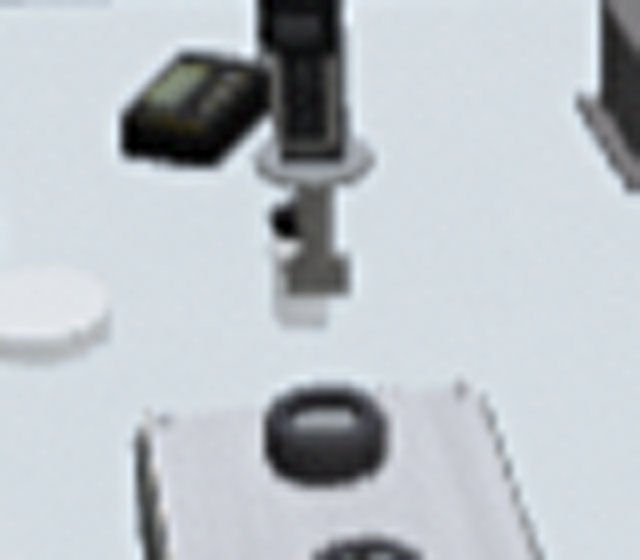

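Request:
{"op": "servo_tool", "data": {"plan": [[0, 0.4, 0, 0.05, -0.2, 1.5, 0], [0, 0, 0, 0, 0, 1.5, 0], [0, 0, 0, 0, 0, 0, 0], [0, 0, 0, 0, 0, 0, 0]]}}

```text
time: 11.35
tcp_pos: [0.5783, 0.0367, 0.1712]
eef_rot: [0.06, 3.141, -0.002]
force: [-0.3, -0.5, -0.8]
finger_gap: 0.0214
```

```bash
python3 - <<'E'
from h import *
f=imaging.grab_frame("wrist"); save("w14",f,1.5);save("w14z",f,10,(220,160,290,210))
row([.5768,.0375,.17],177.8); p,M,s=T()
f=imaging.grab_frame("side"); u,v=proj(f,[.572,.037,.10]).astype(int); save("s5",f,10,(u-30,v-30,u+30,v+25)); print(u-30,v-30)
for z in (.081,.0954,.1114): print(z,(proj(f,[p[0],p[1],z])-[u-30,v-30])*10+4.5)
row([.5768,.0375,.17],177.8)
E
```

```text
row rot [-0.06 -0.03 -0.01] shift [0.12 0.07 0.09] vertical axis [ 0.001 -0.001 -1.   ] p [0.578  0.0367 0.1709] yaw 177.79 t 11.4 F [-0.6 -0.4 -0.8] tau [ 0.06 -0.    0.04]
208 153
0.081 [291.90871832 370.22111121]
0.0954 [290.12803036 326.19837067]
0.1114 [288.12353406 276.64256829]
row rot [-0.06  0.02 -0.  ] shift [0.14 0.07 0.14] vertical axis [-0.    -0.001 -1.   ] p [0.5781 0.0368 0.1714] yaw 177.8 t 11.45 F [-0.2 -0.6 -1.6] tau [ 0.07 -0.   -0.06]
```

View pics/w14z.png

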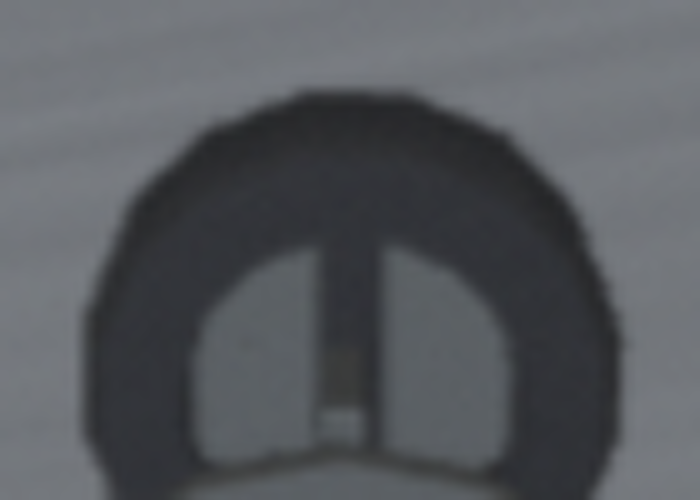

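View pics/s5.png

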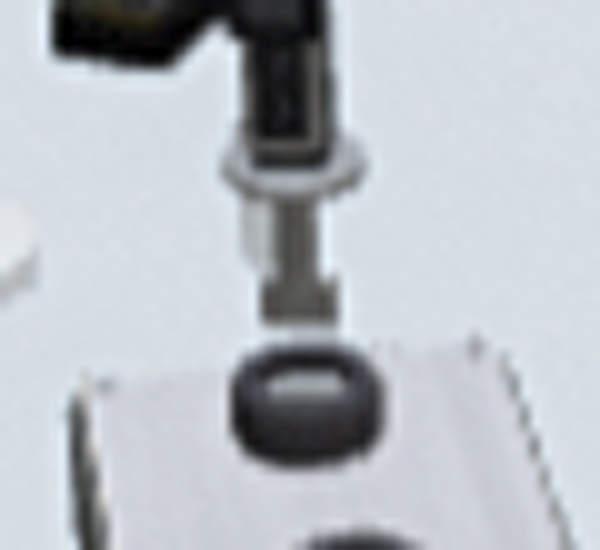

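Request:
{"op": "servo_tool", "data": {"plan": [[0, 0, 0, 0.12, 0.05, 0.7, 0], [0, 0, 0, 0, 0, 0.5, 0], [0, 0, 0, 0, 0, 0, 0], [0, 0, 0, 0, 0, 0, 0]]}}

```text
time: 11.85
tcp_pos: [0.5775, 0.0374, 0.1593]
eef_rot: [0.06, 3.139, -0.002]
force: [-0.1, -0.0, -1.6]
finger_gap: 0.0213
```

```bash
python3 - <<'E'
from h import *
f=imaging.grab_frame("wrist"); save("w15z",f,10,(220,170,290,220))
row([.5768,.0372,.155],177.8)
f=imaging.grab_frame("side"); u,v=208+30,153+30; save("s6",f,10,(u-30,v-30,u+30,v+25))
row([.5768,.0372,.155],177.8)
E
```

```text
row rot [-0.06  0.11  0.  ] shift [ 0.06 -0.02  0.43] vertical axis [-0.002 -0.001 -1.   ] p [0.5774 0.0373 0.1593] yaw 177.8 t 11.9 F [-0.3 -0.1 -0.5] tau [-0.05 -0.01  0.01]
row rot [-0.07  0.13  0.  ] shift [ 0.07 -0.02  0.44] vertical axis [-0.002 -0.001 -1.   ] p [0.5775 0.0373 0.1594] yaw 177.8 t 11.95 F [ 0.9  0.3 -2.5] tau [0.03 0.01 0.04]
```

View pics/w15z.png

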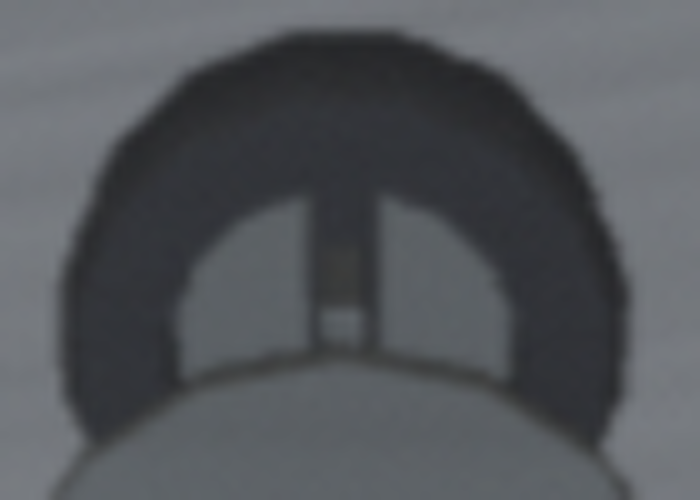

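View pics/s6.png

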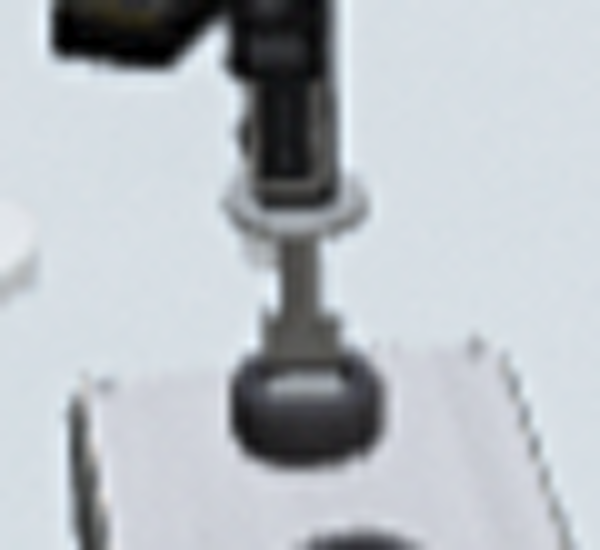

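Request:
{"op": "servo_tool", "data": {"plan": [[0, 0.1, 0, 0.1, 0, 0.3, 0], [0, 0, 0, 0, 0, 0.3, 0], [0, 0, 0, 0, 0, 0.2, 0], [0, 0, 0, 0, 0, 0.2, 0]]}}

```text
time: 12.35
tcp_pos: [0.577, 0.0373, 0.1497]
eef_rot: [0.06, 3.139, -0.002]
force: [-1.0, 0.2, -0.7]
finger_gap: 0.0211
```

```bash
python3 - <<'E'
from h import *
row([.5768,.0372,.145],177.8)
f=imaging.grab_frame("wrist"); save("w16z",f,10,(220,170,290,220))
row([.5768,.0372,.145],177.8)
E
```

```text
row rot [-0.07  0.13  0.01] shift [ 0.02 -0.01  0.47] vertical axis [-0.002 -0.001 -1.   ] p [0.577  0.0373 0.1497] yaw 177.81 t 12.35 F [-1.   0.2 -0.7] tau [-0.04 -0.    0.04]
row rot [-0.07  0.08  0.  ] shift [-0.01 -0.01  0.42] vertical axis [-0.001 -0.001 -1.   ] p [0.5767 0.0373 0.1492] yaw 177.8 t 12.4 F [ 0.2  0.5 -1.3] tau [-0.    0.01 -0.04]
```

View pics/w16z.png

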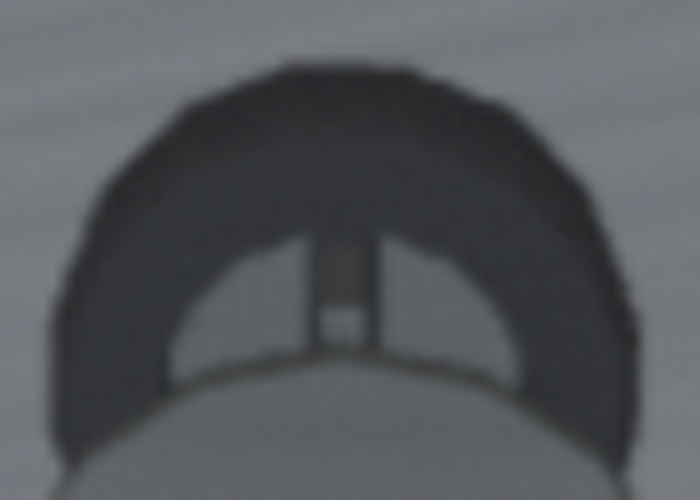

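Request:
{"op": "servo_tool", "data": {"plan": [[0, 0, 0, 0, 0.01, 0.2, 0], [0, 0, 0, 0, 0, 0.15, 0], [0, 0, 0, 0, 0, 0.1, 0]]}}

```text
time: 12.7
tcp_pos: [0.5768, 0.0375, 0.1443]
eef_rot: [0.06, 3.14, -0.002]
force: [-0.6, -0.0, -0.5]
finger_gap: 0.0216
```

```bash
python3 - <<'E'
from h import *
row([.5768,.0372,.145],177.8)
E
```

```text
row rot [-0.07  0.08  0.  ] shift [-0.01 -0.03 -0.07] vertical axis [-0.001 -0.001 -1.   ] p [0.5768 0.0375 0.1443] yaw 177.8 t 12.7 F [-0.6 -0.  -0.5] tau [-0.   -0.01 -0.02]
```

Request:
{"op": "servo_tool", "data": {"plan": [[0, 0, 0, 0, 0, 0.12, 0], [0, 0, 0, 0, 0, 0.1, 0]]}}

```text
time: 12.9
tcp_pos: [0.5768, 0.0375, 0.1419]
eef_rot: [0.06, 3.14, -0.002]
force: [0.3, 0.4, -2.0]
finger_gap: 0.0212
```

```bash
python3 - <<'E'
from h import *
row([.5768,.0372,.143],177.8)
f=imaging.grab_frame("wrist"); save("w17",f,1.5)
row([.5768,.0372,.143],177.8)
E
```

```text
row rot [-0.07  0.08  0.01] shift [-0.   -0.03 -0.11] vertical axis [-0.001 -0.001 -1.   ] p [0.5768 0.0375 0.1419] yaw 177.81 t 12.9 F [ 0.3  0.4 -2. ] tau [ 0.02 -0.03  0.03]
row rot [-0.07  0.07  0.01] shift [-0.01 -0.03 -0.13] vertical axis [-0.001 -0.001 -1.   ] p [0.5767 0.0375 0.1417] yaw 177.81 t 12.95 F [-0.   0.2 -0.9] tau [-0.03 -0.02 -0.04]
```

View pics/w17.png

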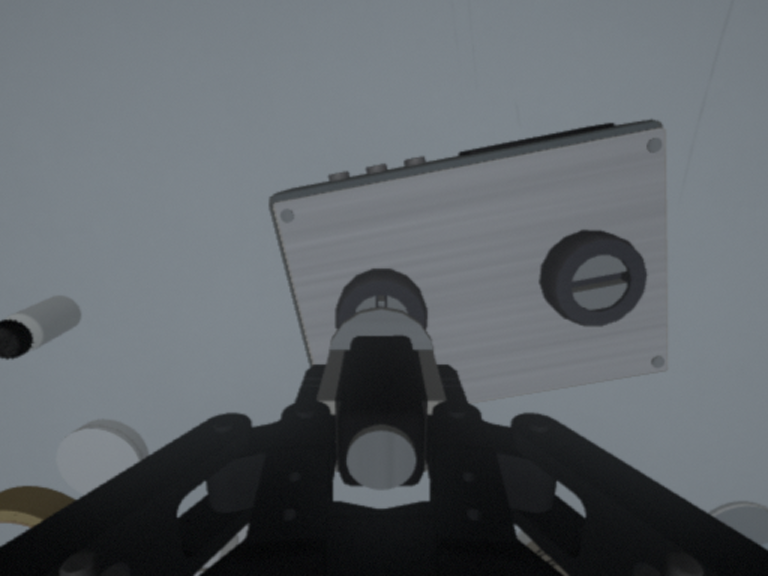

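Request:
{"op": "servo_tool", "data": {"plan": [[0, 0, 0, 0, 0, 0.08, 0], [0, 0, 0, 0, 0, 0, 0]]}}

```text
time: 13.15
tcp_pos: [0.5767, 0.0374, 0.1408]
eef_rot: [0.06, 3.14, -0.002]
force: [-0.7, -0.2, -0.8]
finger_gap: 0.0212
```

```bash
python3 - <<'E'
from h import *
row([.5768,.0372,.143],177.8)
E
```

```text
row rot [-0.07  0.07  0.  ] shift [-0.01 -0.02 -0.22] vertical axis [-0.001 -0.001 -1.   ] p [0.5767 0.0374 0.1408] yaw 177.8 t 13.15 F [-0.7 -0.2 -0.8] tau [ 0.04 -0.04  0.04]
```

Request:
{"op": "servo_tool", "data": {"plan": [[0, 0, 3, 0, 0, 0, 0], [0, 0, 4, 0, 0, 0, 0], [0, 0, 4, 0, 0, 0, 0], [0, 0, 4, 0, 0, 0, 0]]}}

```text
time: 13.55
tcp_pos: [0.5767, 0.0373, 0.1409]
eef_rot: [0.482, 3.103, -0.003]
force: [0.2, 0.8, -2.0]
finger_gap: 0.0213
```

```bash
python3 - <<'E'
from h import *
row([.5767,.0374,.141],165)
E
```

```text
row rot [-0.1   0.09 -2.65] shift [-0.    0.01 -0.01] vertical axis [-0.002 -0.002 -1.   ] p [0.5767 0.0373 0.1409] yaw 162.35 t 13.55 F [ 0.2  0.8 -2. ] tau [-0.01 -0.04  0.14]
```

Request:
{"op": "servo_tool", "data": {"plan": [[0, 0, 4, 0, 0, 0, 0], [0, 0, 4, 0, 0, 0, 0], [0, 0, 4, 0, 0, 0, 0], [0, 0, 4, 0, 0, 0, 0], [0, 0, 4, 0, 0, 0, 0], [0, 0, 4, 0, 0, 0, 0], [0, 0, 4, 0, 0, 0, 0]]}}

```text
time: 14.25
tcp_pos: [0.5764, 0.0371, 0.1409]
eef_rot: [1.238, 2.885, -0.006]
force: [-0.1, 0.3, -1.5]
finger_gap: 0.0214
```

```bash
python3 - <<'E'
from h import *
row([.5767,.0374,.141],135)
f=imaging.grab_frame("wrist"); save("w18",f,1.5)
E
```

```text
row rot [-0.15  0.21 -1.44] shift [ 0.01  0.04 -0.01] vertical axis [-0.004 -0.003 -1.   ] p [0.5764 0.0371 0.1409] yaw 133.56 t 14.25 F [-0.1  0.3 -1.5] tau [0.06 0.04 0.22]
```

View pics/w18.png

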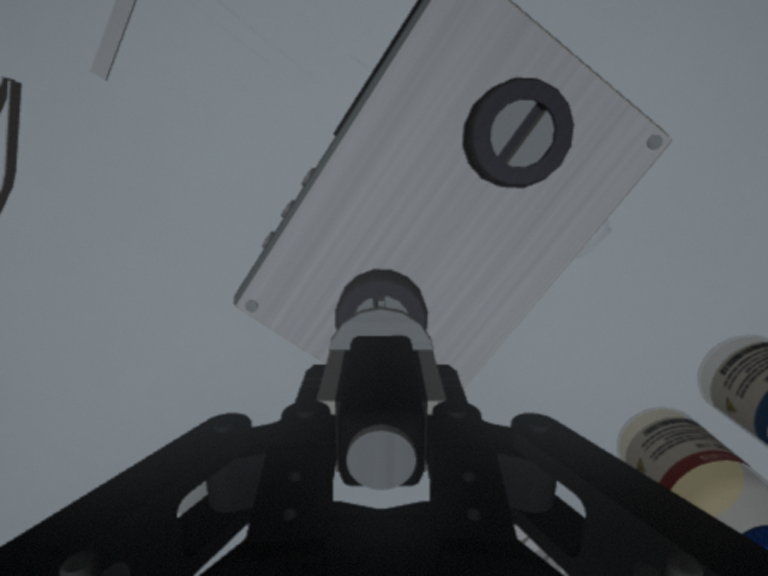

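Request:
{"op": "servo_tool", "data": {"plan": [[0, 0, 4, 0, 0.03, 0, 0], [0, 0, 4, 0, 0, 0, 0], [0, 0, 4, 0, 0, 0, 0], [0, 0, 4, 0, 0, 0, 0], [0, 0, 4, 0, 0, 0, 0], [0, 0, 4, 0, 0, 0, 0], [0, 0, 3, 0, 0, 0, 0], [0, 0, 2, 0, 0, 0, 0]]}}

```text
time: 15.1
tcp_pos: [0.5761, 0.037, 0.1409]
eef_rot: [1.928, 2.477, -0.009]
force: [0.1, 0.2, -1.3]
finger_gap: 0.0216
```

```bash
python3 - <<'E'
from h import *
row([.5767,.0374,.141],100)
E
```

```text
row rot [-0.14  0.36  4.21] shift [ 0.02  0.06 -0.01] vertical axis [-0.006 -0.003 -1.   ] p [0.5761 0.037  0.1409] yaw 104.21 t 15.1 F [ 0.1  0.2 -1.3] tau [ 0.02 -0.03  0.16]
```

Request:
{"op": "servo_tool", "data": {"plan": [[-0.1, 0.3, 2, 0.02, 0.05, 0, 0], [0, 0, 2, 0, 0, 0, 0], [0, 0, 2, 0, 0, 0, 0]]}}

```text
time: 15.4
tcp_pos: [0.5761, 0.0368, 0.1409]
eef_rot: [2.054, 2.377, -0.006]
force: [0.0, 0.7, -1.3]
finger_gap: 0.0212
```

```bash
python3 - <<'E'
from h import *
row([.5767,.0374,.141],95)
E
```

```text
row rot [-0.14  0.16  3.35] shift [ 0.05  0.07 -0.01] vertical axis [-0.003 -0.002 -1.   ] p [0.5761 0.0368 0.1409] yaw 98.35 t 15.4 F [ 0.   0.7 -1.3] tau [ 0.05 -0.04  0.18]
```

Request:
{"op": "servo_tool", "data": {"plan": [[0, 0, 1.5, 0, 0.03, 0, 0], [0, 0, 1.5, 0, 0, 0, 0]]}}

```text
time: 15.6
tcp_pos: [0.5761, 0.0368, 0.1409]
eef_rot: [2.115, 2.323, -0.007]
force: [-0.7, -0.3, -1.2]
finger_gap: 0.0211
```

Request:
{"op": "servo_tool", "data": {"plan": [[0, 0, 1.5, 0, 0.03, 0, 0], [0, 0, 1.5, 0, 0, 0, 0]]}}

```text
time: 15.8
tcp_pos: [0.5762, 0.0369, 0.1409]
eef_rot: [-2.178, -2.263, 0.008]
force: [-1.1, 0.7, -0.2]
finger_gap: 0.0214
```

```bash
python3 - <<'E'
from h import *
row([.5767,.0374,.141],90)
E
```

```text
row rot [-0.23  0.2   2.19] shift [ 0.05  0.05 -0.01] vertical axis [-0.003 -0.004 -1.   ] p [0.5762 0.0369 0.1409] yaw 92.19 t 15.8 F [-1.1  0.7 -0.2] tau [-0.02  0.12  0.15]
```

Request:
{"op": "servo_tool", "data": {"plan": [[0, 0, 1.5, 0, 0.03, 0, 0], [0, 0, 1.5, 0, 0, 0, 0]]}}

```text
time: 16.0
tcp_pos: [0.5762, 0.0369, 0.1409]
eef_rot: [-2.241, -2.201, 0.009]
force: [0.0, 0.2, -0.5]
finger_gap: 0.0213
```

```bash
python3 - <<'E'
from h import *
row([.5767,.0374,.141],90)
E
```

```text
row rot [-0.28  0.21 -1.04] shift [ 0.05  0.05 -0.02] vertical axis [-0.004 -0.005 -1.   ] p [0.5762 0.0369 0.1409] yaw 88.96 t 16.0 F [ 0.   0.2 -0.5] tau [0.04 0.14 0.13]
```

Request:
{"op": "servo_tool", "data": {"plan": [[0, 0, 1.5, 0, 0.03, 0, 0], [0, 0, 1.5, 0, 0, 0, 0]]}}

```text
time: 16.2
tcp_pos: [0.5763, 0.0369, 0.1409]
eef_rot: [-2.302, -2.136, 0.011]
force: [-1.6, -0.1, -0.7]
finger_gap: 0.0213
```

```bash
python3 - <<'E'
from h import *
row([.5767,.0374,.141],87)
f=imaging.grab_frame("wrist"); save("w19",f,1.5); save("w19z",f,10,(220,170,290,220))
E
```

```text
row rot [-0.32  0.23 -1.29] shift [ 0.06  0.04 -0.01] vertical axis [-0.004 -0.006 -1.   ] p [0.5763 0.0369 0.1409] yaw 85.71 t 16.2 F [-1.6 -0.1 -0.7] tau [-0.02  0.22  0.23]
```

View pics/w19z.png

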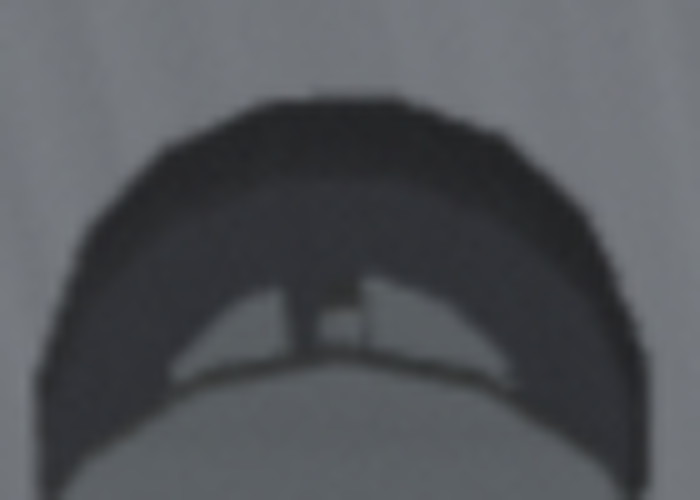

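Request:
{"op": "servo_tool", "data": {"plan": [[0, 0, 1, 0, 0, 0, 0], [0, 0, 1, 0, 0, 0, 0]]}}

```text
time: 16.45
tcp_pos: [0.5762, 0.0369, 0.1409]
eef_rot: [-2.343, -2.091, 0.011]
force: [-0.7, -0.4, -0.5]
finger_gap: 0.0215
```

```bash
python3 - <<'E'
from h import *
row([.5767,.0374,.141],87)
E
```

```text
row rot [-0.32  0.23 -3.49] shift [ 0.06  0.04 -0.01] vertical axis [-0.004 -0.006 -1.   ] p [0.5762 0.0369 0.1409] yaw 83.51 t 16.45 F [-0.7 -0.4 -0.5] tau [0.06 0.23 0.19]
```

Request:
{"op": "servo_tool", "data": {"plan": [[0, 0, 1, 0, 0, 0, 0], [0, 0, 1, 0, 0, 0, 0]]}}

```text
time: 16.65
tcp_pos: [0.5762, 0.0369, 0.1409]
eef_rot: [-2.382, -2.046, 0.011]
force: [-0.8, 0.9, -0.7]
finger_gap: 0.0211
```

```bash
python3 - <<'E'
from h import *
row([.5767,.0374,.141],87)
E
```

```text
row rot [-0.32  0.24 -5.67] shift [ 0.06  0.04 -0.01] vertical axis [-0.004 -0.005 -1.   ] p [0.5762 0.0369 0.1409] yaw 81.33 t 16.65 F [-0.8  0.9 -0.7] tau [0.01 0.24 0.15]
```

Request:
{"op": "servo_tool", "data": {"plan": [[0, 0, 1, 0, 0, 0, 0], [0, 0, 1, 0, 0, 0, 0]]}}

```text
time: 16.85
tcp_pos: [0.5762, 0.0369, 0.1408]
eef_rot: [-2.42, -2.002, 0.011]
force: [-1.4, -0.7, -1.2]
finger_gap: 0.0214
```

```bash
python3 - <<'E'
from h import *
row([.5767,.0374,.141],87)
f=imaging.grab_frame("wrist"); save("w20",f,1.5); save("w20z",f,10,(220,170,290,220))
E
```

```text
row rot [-0.33  0.25 -7.81] shift [ 0.06  0.04 -0.02] vertical axis [-0.005 -0.005 -1.   ] p [0.5762 0.0369 0.1408] yaw 79.19 t 16.85 F [-1.4 -0.7 -1.2] tau [0.03 0.26 0.37]
```

View pics/w20z.png

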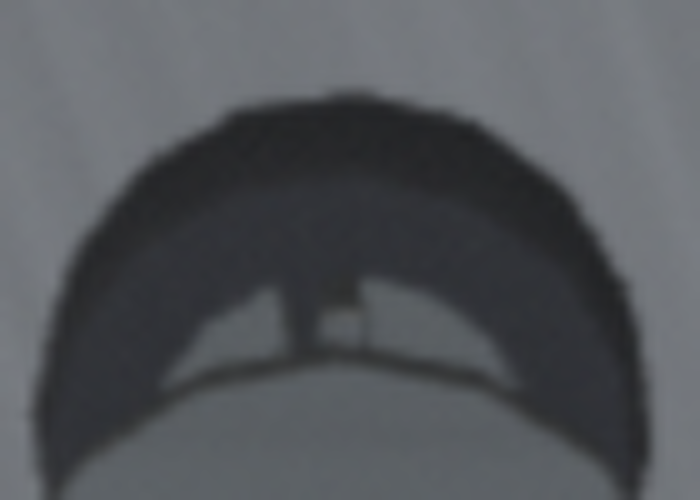

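View pics/w20.png

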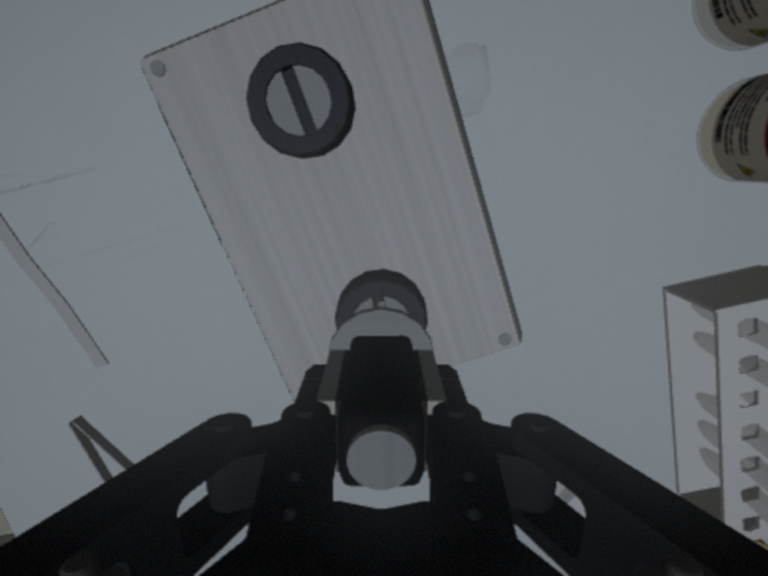

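Request:
{"op": "servo_tool", "data": {"plan": [[0, 0, 0, 0, 0, 0, 0]]}}

```text
time: 17.0
tcp_pos: [0.5761, 0.0369, 0.1408]
eef_rot: [-2.42, -2.001, 0.011]
force: [-1.9, 0.1, -1.3]
finger_gap: 0.0216
```

```bash
python3 - <<'E'
from h import *
row([.5767,.0374,.141],87)
E
```

```text
row rot [-0.32  0.26 -7.83] shift [ 0.06  0.04 -0.02] vertical axis [-0.005 -0.005 -1.   ] p [0.5761 0.0369 0.1408] yaw 79.17 t 17.0 F [-1.9  0.1 -1.3] tau [-0.03  0.26  0.34]
```

Request:
{"op": "servo_tool", "data": {"plan": [[0, 0, 0.7, 0, 0, 0, 0]]}}

```text
time: 17.1
tcp_pos: [0.5762, 0.0369, 0.1408]
eef_rot: [-2.433, -1.986, 0.011]
force: [-1.2, 0.1, -0.1]
finger_gap: 0.0212
```

```bash
python3 - <<'E'
from h import *
row([.5767,.0374,.141],87); imaging.grab_frame("wrist"); row([.5767,.0374,.141],87);imaging.grab_frame("wrist"); row([.5767,.0374,.141],87)
E
```

```text
row rot [-0.32  0.27 -8.53] shift [ 0.06  0.04 -0.02] vertical axis [-0.005 -0.005 -1.   ] p [0.5762 0.0369 0.1408] yaw 78.47 t 17.1 F [-1.2  0.1 -0.1] tau [0.02 0.28 0.43]
row rot [-0.32  0.27 -8.56] shift [ 0.06  0.04 -0.02] vertical axis [-0.005 -0.005 -1.   ] p [0.5762 0.0369 0.1409] yaw 78.44 t 17.15 F [-1.5 -0.6  0.1] tau [0.04 0.27 0.39]
row rot [-0.32  0.26 -8.53] shift [ 0.06  0.04 -0.01] vertical axis [-0.005 -0.005 -1.   ] p [0.5762 0.0369 0.1409] yaw 78.48 t 17.2 F [-1.9  0.6  0.2] tau [-0.01  0.3   0.34]
```

Request:
{"op": "servo_tool", "data": {"plan": [[0, 0, -3, 0, 0, 0, 0], [0, 0, -2, 0.03, 0.03, 0, 0], [0, 0, 0, 0, 0, 0, 0]]}}

```text
time: 17.5
tcp_pos: [0.5764, 0.037, 0.1407]
eef_rot: [-2.344, -2.089, 0.011]
force: [-0.9, 0.5, -0.9]
finger_gap: 0.0214
```

```bash
python3 - <<'E'
from h import *
row([.5767,.0374,.141],84)
E
```

```text
row rot [-0.33  0.24 -0.57] shift [ 0.04  0.02 -0.03] vertical axis [-0.004 -0.006 -1.   ] p [0.5764 0.037  0.1407] yaw 83.43 t 17.5 F [-0.9  0.5 -0.9] tau [-0.03  0.26  0.06]
```

Request:
{"op": "servo_tool", "data": {"plan": [[0, 0, 0, 0, 0, -0.7, 0], [0, 0, 0, 0, 0, -1, 0], [0, 0, 0, 0, 0, -2, 0], [0, 0, 0, 0, 0, -2.5, 0], [0, 0, 0, 0, 0, -2, 0], [0, 0, 0, 0, 0, 0, 0]]}}

```text
time: 18.1
tcp_pos: [0.579, 0.0373, 0.2296]
eef_rot: [2.35, 2.081, -0.0]
force: [0.7, 0.4, -0.9]
finger_gap: 0.0213
```

```bash
python3 - <<'E'
from h import *
row([.5764,.0374,.22],84)
f=imaging.grab_frame("wrist"); save("w21",f,1.5)
f=imaging.grab_frame("side"); u,v=proj(f,[.576,.037,.15]).astype(int); save("s7",f,8,(u-40,v-40,u+40,v+30))
E
```

```text
row rot [ 0.11  0.12 -0.97] shift [-0.02 -0.26  0.95] vertical axis [-0.002  0.002 -1.   ] p [0.579  0.0373 0.2296] yaw 83.03 t 18.1 F [ 0.7  0.4 -0.9] tau [ 0.05  0.02 -0.04]
```

View pics/w21.png

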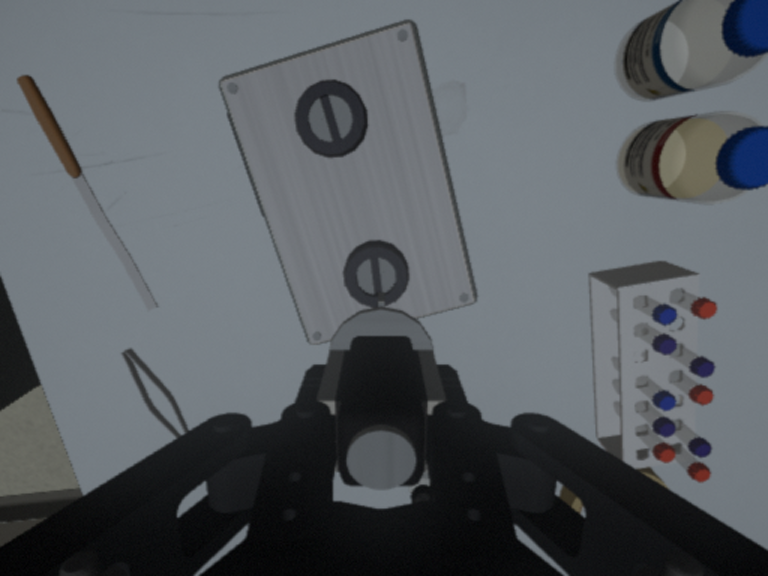

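View pics/s7.png

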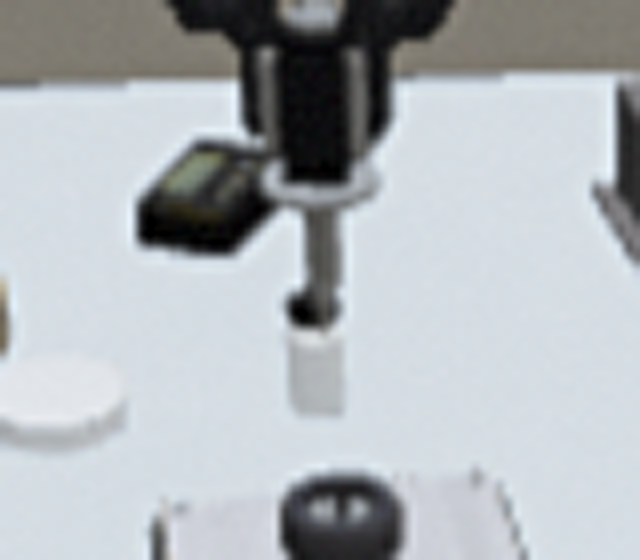

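```bash
python3 - <<'E'
from h import *
f=imaging.grab_frame("wrist"); save("w22z",f,12,(225,155,280,205))
im=cv2.cvtColor(f["img"],cv2.COLOR_BGR2GRAY).astype(float)
def fit(us,vs):
  pts=[]
  for v in vs:
    x=np.arange(*us); seg=im[v,us[0]:us[1]]; w=np.clip(seg.max()-seg,0,None); w[w<.4*w.max()]=0; pts.append(((w*x).sum()/w.sum(),v))
  W=np.array([onz(f,u,v,.0755) for u,v in pts]); d=np.polyfit(W[:,1],W[:,0],1); print(np.round(pts,1)[::3].tolist(),"slot yaw",np.degrees(np.arctan2(1,d[0])))
fit((245,258),range(174,193))
# locked: centre (331,118)/1.5
fit((214,228),range(70,88))
print(proj(f,[.576,.037,.075]))
row([.5764,.0374,.22],84)
E
```

```text
[[250.6, 174.0], [252.4, 177.0], [252.5, 180.0], [252.8, 183.0], [253.4, 186.0], [253.6, 189.0], [253.8, 192.0]] slot yaw 90.35173882323609
[[220.1, 70.0], [221.0, 73.0], [222.0, 76.0], [222.9, 79.0], [223.6, 82.0], [224.5, 85.0]] slot yaw 98.82622620677435
[253.26870453 185.33272986]
row rot [-0.4   0.13 -0.94] shift [-0.01 -0.    0.44] vertical axis [-0.002 -0.007 -1.   ] p [0.5765 0.0375 0.2244] yaw 83.06 t 18.25 F [-0.5 -0.4 -1.2] tau [-0.02 -0.02 -0.04]
```

View pics/w22z.png

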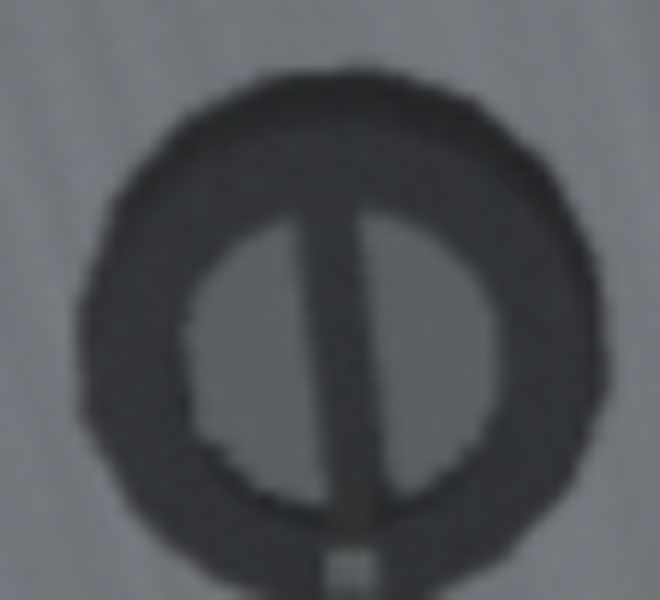

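Request:
{"op": "servo_tool", "data": {"plan": [[0, 0, 8, 0, 0, -1, 0], [0, 0, 8.5, 0, 0, -1, 0], [0, 0, 8.5, 0, 0, -1, 0], [0, 0, 0, 0, 0, 0, 0]]}}

```text
time: 18.65
tcp_pos: [0.5731, 0.0379, 0.2469]
eef_rot: [-2.745, -1.506, 0.028]
force: [0.8, -1.0, -1.0]
finger_gap: 0.0211
```

```bash
python3 - <<'E'
from h import *
row([.4152,-.3215,.25],57.6)
E
```

```text
row rot [-1.01  0.62 -0.12] shift [-38.8   6.   -0. ] vertical axis [-0.011 -0.018 -1.   ] p [0.5731 0.0379 0.2469] yaw 57.49 t 18.65 F [ 0.8 -1.  -1. ] tau [-0.03 -0.   -0.  ]
```

Request:
{"op": "servo_tool", "data": {"plan": [[-1, 0.6, 0, -2, 0.3, 0, 0], [0, 0, 0, -4, 0.6, 0, 0], [0, 0, 0, -4.6, 0.7, 0, 0], [0, 0, 0, -4.6, 0.7, 0, 0], [0, 0, 0, -4.6, 0.7, 0, 0], [0, 0, 0, -4.6, 0.7, 0, 0], [0, 0, 0, -4.6, 0.7, 0, 0], [0, 0, 0, -4, 0.6, 0, 0], [0, 0, 0, -2, 0.3, 0, 0], [0, 0, 0, 0, 0, 0, 0]]}}

```text
time: 19.65
tcp_pos: [0.4231, -0.2951, 0.2281]
eef_rot: [-2.707, -1.552, 0.018]
force: [-1.6, 0.2, -1.3]
finger_gap: 0.021
```

```bash
python3 - <<'E'
from h import *
row([.4152,-.3215,.20],57.6)
E
```

```text
row rot [-1.36 -0.    2.05] shift [-2.68  0.71  2.79] vertical axis [ 0.    -0.024 -1.   ] p [ 0.4231 -0.2951  0.2281] yaw 59.65 t 19.65 F [-1.6  0.2 -1.3] tau [-0.03 -0.04 -0.01]
```

Request:
{"op": "servo_tool", "data": {"plan": [[-1.3, 0, 2, -1.4, 0.35, 0.8, 0], [0, 0, 0, -1.3, 0.35, 0.7, 0], [0, 0, 0, 0, 0, 0, 0], [0, 0, 0, 0, 0, 0, 0]]}}

```text
time: 20.05
tcp_pos: [0.414, -0.3194, 0.2079]
eef_rot: [-2.739, -1.519, 0.0]
force: [-0.5, -0.5, -2.0]
finger_gap: 0.0212
```

```bash
python3 - <<'E'
from h import *
f=imaging.grab_frame("wrist"); save("w23",f,1.5)
row([.4152,-.3215,.18],57.6)
E
```

```text
row rot [-0.48 -0.25  0.42] shift [-0.14  0.24  2.78] vertical axis [ 0.004 -0.008 -1.   ] p [ 0.4141 -0.3193  0.2078] yaw 58.02 t 20.1 F [-0.1 -0.2 -2. ] tau [-0.05  0.02  0.03]
```

View pics/w23.png

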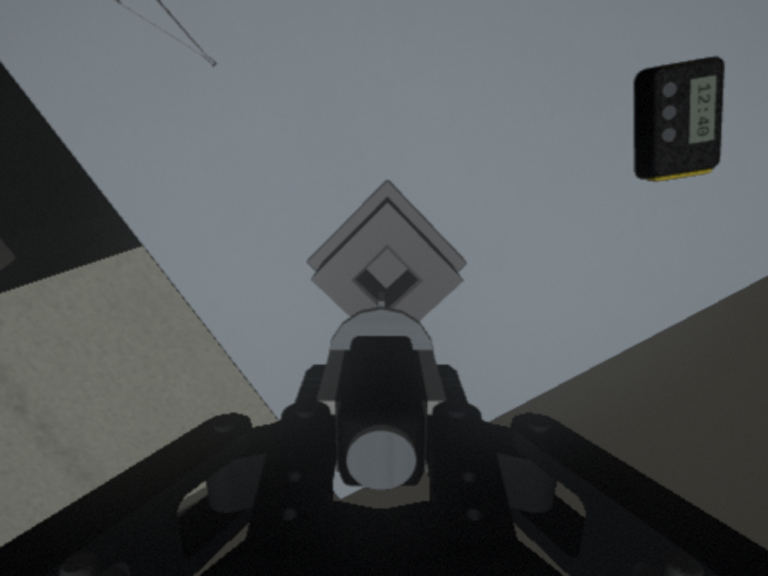

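```bash
python3 - <<'E'
from h import *
f=imaging.grab_frame("wrist"); p,M,s=T()
q=onz(f,386/1.5,277.5/1.5,.06)
cs=[onz(f,u/1.5,v/1.5,.06) for u,v in [(312,280),(463,280),(387,200)]]
print(q,[M.T@(c-p)*100 for c in [q]+cs], (cs[0]+cs[1])/2)
E
```

```text
[ 0.41624548 -0.31905654  0.06      ] [array([ 0.07739382,  0.26598393, 14.82566542]), array([-0.10341998, -4.53768065, 14.86158621]), array([-0.07521765,  5.25055932, 14.78701219]), array([ 5.00215395,  0.30835132, 14.84531157])] [ 0.41612996 -0.32094978  0.06      ]
```

Request:
{"op": "servo_tool", "data": {"plan": [[-0.5, -0.2, 0.4, -0.1, 0.2, 1.5, 0], [0, 0, 0, 0, 0, 1.8, 0], [0, 0, 0, 0, 0, 1.5, 0], [0, 0, 0, 0, 0, 0, 0], [0, 0, 0, 0, 0, 0, 0]]}}

```text
time: 20.65
tcp_pos: [0.4189, -0.3196, 0.1624]
eef_rot: [2.742, 1.521, 0.005]
force: [0.9, -0.3, -1.4]
finger_gap: 0.021
```

```bash
python3 - <<'E'
from h import *
f=imaging.grab_frame("wrist"); save("w24z",f,8,(205,150,305,225))
row([.4152,-.321,.12],57.6)
f=imaging.grab_frame("side");p=T()[0]; u,v=proj(f,[.415,-.32,.1]).astype(int); save("s8",f,9,(u-30,v-30,u+30,v+30))
row([.4152,-.321,.12],57.6)
E
```

```text
row rot [0.4  0.01 0.42] shift [-0.31 -0.26  4.24] vertical axis [-0.     0.007 -1.   ] p [ 0.4188 -0.3195  0.1624] yaw 58.02 t 20.7 F [-0.2 -0.1 -0.5] tau [ 0.   -0.03 -0.02]
row rot [0.43 0.03 0.41] shift [-0.29 -0.28  4.27] vertical axis [-0.001  0.008 -1.   ] p [ 0.4188 -0.3198  0.1627] yaw 58.01 t 20.75 F [-0.6 -0.3 -1.5] tau [ 0.04 -0.05 -0.  ]
```

View pics/w24z.png

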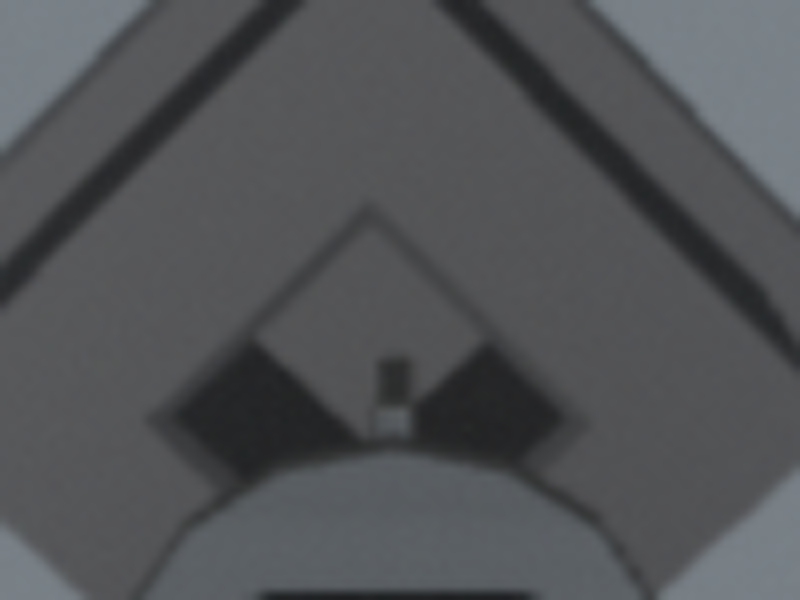

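View pics/s8.png

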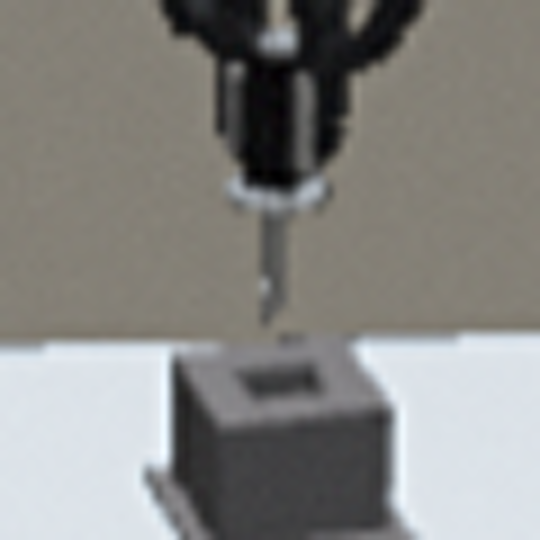

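Request:
{"op": "servo_tool", "data": {"plan": [[0.4, 0, 0.4, -0.3, -0.28, 0.5, 0], [0, 0, 0, 0, 0, 0.6, 0], [0, 0, 0, 0, 0, 0, 0], [0, 0, 0, 0, 0, 0, 0]]}}

```text
time: 21.15
tcp_pos: [0.4154, -0.3219, 0.1532]
eef_rot: [2.749, 1.511, 0.001]
force: [0.4, -0.9, -0.5]
finger_gap: 0.0215
```

```bash
python3 - <<'E'
from h import *
f=imaging.grab_frame("wrist"); save("w25z",f,8,(205,150,305,225))
row([.4152,-.321,.12],57.6)
f=imaging.grab_frame("side");p=T()[0]; u,v=proj(f,[.415,-.32,.1]).astype(int); save("s9",f,9,(u-30,v-30,u+30,v+30))
row([.4152,-.321,.12],57.6)
E
```

```text
row rot [ 0.21  0.09 -0.01] shift [ 0.07 -0.07  3.31] vertical axis [-0.002  0.004 -1.   ] p [ 0.4154 -0.3218  0.1531] yaw 57.59 t 21.2 F [-0.5  0.  -1.5] tau [-0.    0.03  0.08]
row rot [ 0.22  0.09 -0.01] shift [ 0.06 -0.08  3.31] vertical axis [-0.002  0.004 -1.   ] p [ 0.4154 -0.3218  0.1531] yaw 57.59 t 21.25 F [-0.5 -0.6 -1.3] tau [-0.04 -0.   -0.  ]
```

View pics/w25z.png

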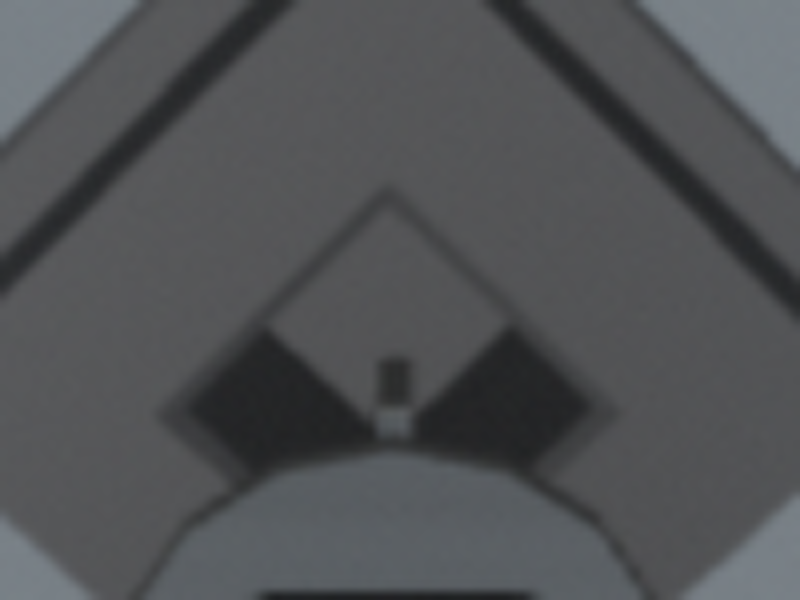

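View pics/s9.png

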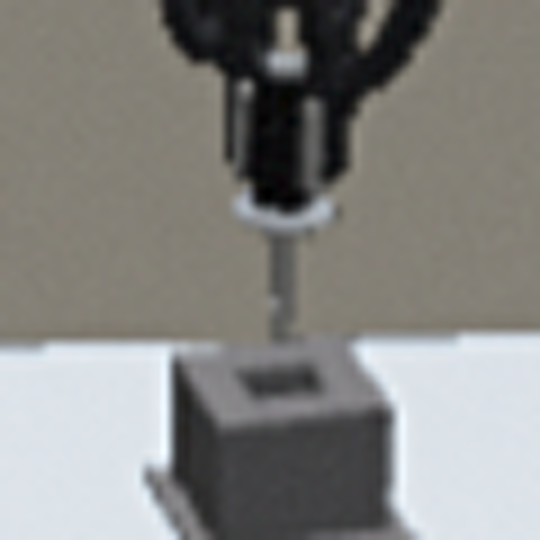

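Request:
{"op": "servo_tool", "data": {"plan": [[0.2, 0, 0, 0.05, -0.06, 1, 0], [0, 0, 0, 0, 0, 1, 0], [0, 0, 0, 0, 0, 1, 0], [0, 0, 0, 0, 0, 0, 0]]}}

```text
time: 21.65
tcp_pos: [0.415, -0.3209, 0.1203]
eef_rot: [2.753, 1.513, -0.002]
force: [-0.6, 0.1, -1.9]
finger_gap: 0.0214
```

```bash
python3 - <<'E'
from h import *
row([.4152,-.3212,.085],57.6)
E
```

```text
row rot [-0.02  0.08 -0.01] shift [-0.01  0.04  3.53] vertical axis [-0.001 -0.    -1.   ] p [ 0.415  -0.3209  0.1203] yaw 57.59 t 21.65 F [-0.6  0.1 -1.9] tau [ 0.03 -0.04 -0.04]
```

Request:
{"op": "servo_tool", "data": {"plan": [[0, 0.1, 0, 0, 0.03, 1, 0], [0, 0, 0, 0, 0, 1, 0], [0, 0, 0, 0, 0, 0.7, 0], [0, 0, 0, 0, 0, 0.3, 0], [0, 0, 0, 0, 0, 0, 0]]}}

```text
time: 22.15
tcp_pos: [0.4149, -0.3207, 0.0865]
eef_rot: [-2.751, -1.512, 0.0]
force: [0.7, -0.6, -0.3]
finger_gap: 0.021
```

```bash
python3 - <<'E'
from h import *
row([.4152,-.3212,.085],57.6)
f=imaging.grab_frame("side");p=T()[0]; u,v=proj(f,[.415,-.32,.1]).astype(int); save("s10",f,9,(u-30,v-30,u+30,v+30))
row([.4152,-.3212,.085],57.6)
E
```

```text
row rot [-0.14 -0.06 -0.01] shift [-0.03  0.05  0.15] vertical axis [ 0.001 -0.002 -1.   ] p [ 0.4149 -0.3207  0.0865] yaw 57.59 t 22.15 F [ 0.7 -0.6 -0.3] tau [0.04 0.03 0.  ]
row rot [-0.12 -0.05 -0.01] shift [-0.03  0.04  0.18] vertical axis [ 0.001 -0.002 -1.   ] p [ 0.415  -0.3207  0.0868] yaw 57.59 t 22.2 F [ 0.  -0.3 -1. ] tau [-0.03  0.04 -0.03]
```

View pics/s10.png

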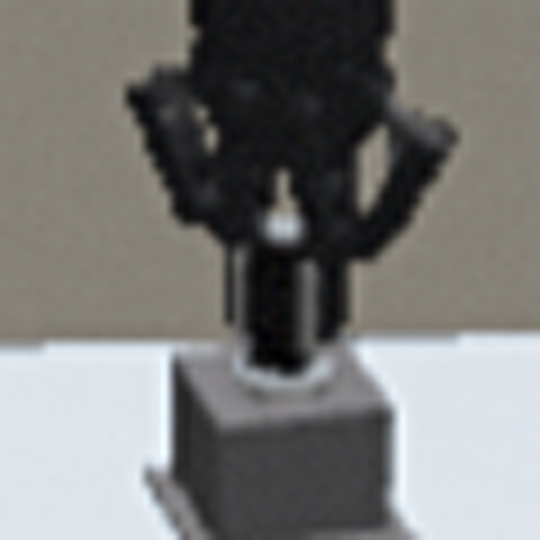

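Request:
{"op": "servo_tool", "data": {"plan": [[0, 0, 0, 0, 0.03, 0.1, 0], [0, 0, 0, 0, 0, 0.08, 0], [0, 0, 0, 0, 0, 0, 0]]}}

```text
time: 22.5
tcp_pos: [0.4159, -0.3216, 0.086]
eef_rot: [2.753, 1.513, 0.0]
force: [0.2, 0.4, -1.6]
finger_gap: 0.0215
```

Request:
{"op": "servo_tool", "data": {"plan": [[0, 0, 0, 0, 0, 0.12, 0], [0, 0, 0, 0, 0, 0, 0]]}}

```text
time: 22.7
tcp_pos: [0.4162, -0.3219, 0.0853]
eef_rot: [2.752, 1.513, 0.001]
force: [-0.1, 0.6, -1.6]
finger_gap: 0.0214
```

Request:
{"op": "servo_tool", "data": {"plan": [[0, 0, 0, -0.05, 0, 0, 3], [0, 0, 0, 0, 0, 0, 5], [0, 0, 0, 0, 0, 0, 8.5], [0, 0, 0, 0, 0, 0, 8.5], [0, 0, 0, 0, 0, 0, 8.5], [0, 0, 0, 0, 0, 0, 8.5]]}}

```text
time: 23.3
tcp_pos: [0.4167, -0.3233, 0.0867]
eef_rot: [2.749, 1.511, 0.002]
force: [0.3, 1.5, 0.3]
finger_gap: 0.0846
```

```bash
python3 - <<'E'
from h import *
row([.4152,-.3212,.085],57.6)
f=imaging.grab_frame("wrist"); save("w26",f,1.5)
E
```

```text
row rot [ 0.25  0.06 -0.01] shift [ 0.1  -0.24  0.17] vertical axis [-0.001  0.004 -1.   ] p [ 0.4167 -0.3233  0.0867] yaw 57.59 t 23.3 F [0.3 1.5 0.3] tau [-0.01 -0.05 -0.02]
```

View pics/w26.png

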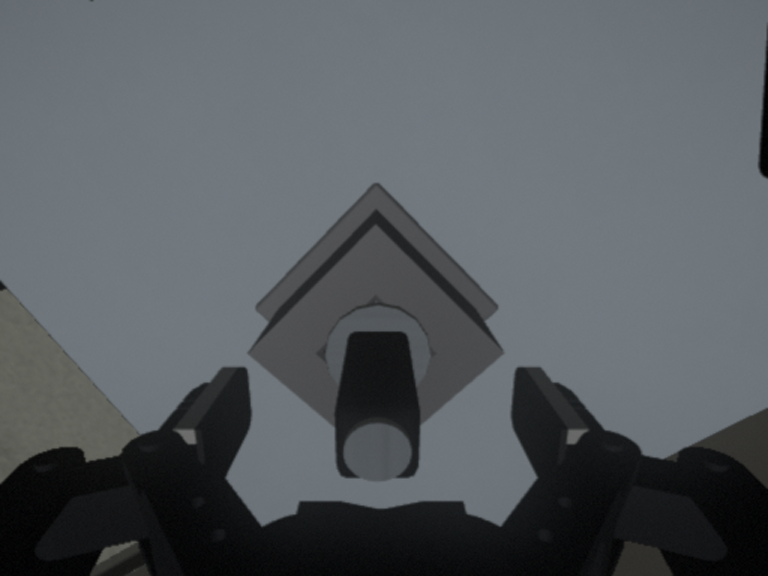

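Released; the handle at (377,450) is clear of both pads. Going straight up.

Request:
{"op": "servo_tool", "data": {"plan": [[0, 0, 0, 0, 0, -2, 8.5], [0, 0, 0, 0, 0, -3, 8.5], [0, 0, 0, 0, 0, -4, 8.5], [0, 0, 0, 0, 0, -4, 8.5], [0, 0, 0, 0, 0, -3, 8.5], [0, 0, 0, 0, 0, 0, 8.5], [0, 0, 0, 0, 0, 0, 8.5]]}}

```text
time: 24.05
tcp_pos: [0.4151, -0.3216, 0.2504]
eef_rot: [-2.752, -1.513, -0.0]
force: [0.2, 0.3, -1.1]
finger_gap: 0.0851
```

```bash
python3 - <<'E'
from h import *
row([.4152,-.3212,.085],57.6)
f=imaging.grab_frame("wrist"); save("w27",f,1.5)
s=imaging.grab_frame("side"); u,v=proj(s,[.415,-.32,.08]).astype(int); save("s11",s,9,(u-30,v-30,u+30,v+30))
t=imaging.grab_frame("top"); save("t4",t,4,(170,130,290,210))
for q in ["key"]: print([ (np.round(r["point"],3),r["confidence"]) for r in finder.search_frame(f,q)[:1]])
E
```

```text
row rot [-0.05 -0.03 -0.01] shift [ 0.03  0.   16.54] vertical axis [ 0.001 -0.001 -1.   ] p [ 0.4151 -0.3216  0.2504] yaw 57.59 t 24.05 F [ 0.2  0.3 -1.1] tau [ 0.04 -0.04  0.02]
[(array([ 0.418, -0.313,  0.103]), 0.81)]
```

View pics/w27.png

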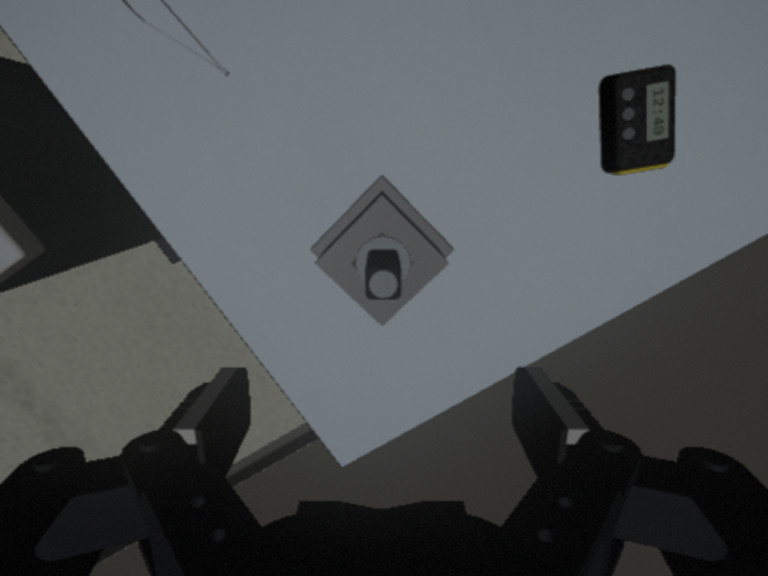

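View pics/s11.png

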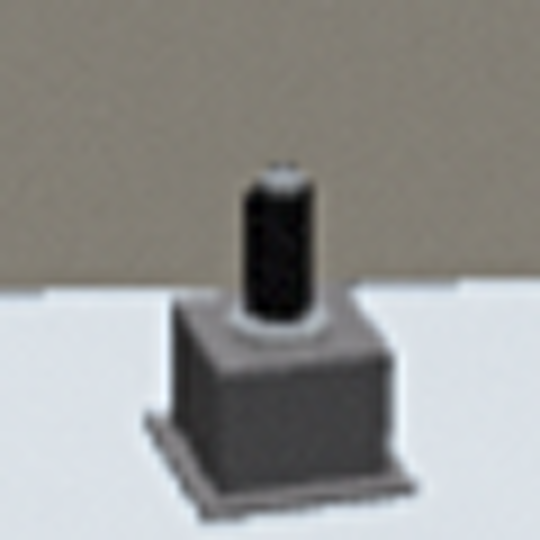

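View pics/t4.png

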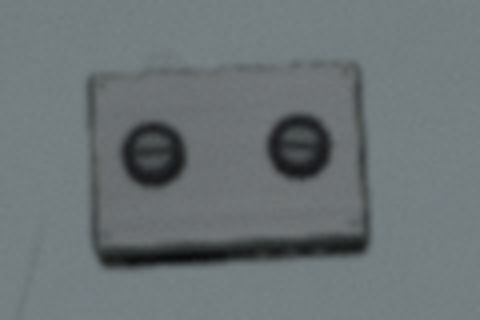

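```bash
python3 - <<'E'
from h import *
print(robot.close_job())
E
```

```text
the job is handed in; nothing more can be done
None
```

I turned the open lock clockwise to its stop, put the key back in its stand and handed the job in at about 24 s of the 72 s allowed. No verdict is reported.

- **Lock:** The open lock was the one nearer the stand, at about (0.576, 0.037). The blade went down into its slot with no measurable vertical force. Twist stayed at about 0.13–0.23 N m while the cam turned, then rose to about 0.35–0.43 N m and held there. I took that as the stop and eased off. The camera put the slot about 88° from where it started, which fits a lock at its stop.
- **Other lock:** I never touched it, and its slot still lies along the instrument's long side in the last picture.
- **Key:** The last wrist and side pictures show it upright, centred, with its flange on the stand. The gripper was open and about 16 cm above.

Two readings disagreed:

- **Tool turn:** The tool turned about 99° in all, more than the slot did. Play in the slot accounts for part of this; the key may also have slipped a little in the jaws.
- **Slot angle:** My automatic line fit and a reading from the enlarged picture differed by about 1°.

I did not measure the final positions of the small items on the bench. No contact with them showed in any of my pictures.

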